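Stand the paint jars in their drip trays

TASK

Set the painter's table for work: pick out the four white paint jars with black lids and stand each one upright, flat on the floor of the aluminium drip tray of its own shape and size (large round, small round, square, oblong). Set the jars down gently, do not drop them, and let go of them. Leave the amber bottle and the open steel cup where they stand.

Things in the scene. Friction and masses are not known exactly. Their poses are not given: they have to be found in the camera images.
- jar_large: Large round paint jar: 58 mm diameter, 66 mm tall in all (the top 14 mm is the round lid, 54 mm diameter), about 0.18 to 0.32 kg. White plastic, black lid, full, closed and rigid. Origin: centre of the underside, z up towards the lid; starts upright on the table.
- jar_small: Small round paint jar: 36 mm diameter, 46 mm tall in all (the top 14 mm is the round lid, 32 mm diameter), about 0.05 to 0.1 kg. White plastic, black lid, full, closed and rigid. Origin: centre of the underside, z up towards the lid; starts upright on the table.
- jar_square: Square paint jar: 44 x 44 mm, 56 mm tall in all (square body to 44 mm, then a round lid of 36 mm diameter, 12 mm high), about 0.1 to 0.18 kg. White plastic, black lid, full, closed and rigid. Origin: centre of the underside, z up towards the lid; starts upright on the table; x and y square to its side faces.
- jar_oblong: Oblong paint jar: 66 mm along its x, 36 mm along its y, 52 mm tall in all (body to 42 mm, then an oblong lid 62 x 32 mm, 10 mm high), about 0.11 to 0.2 kg. White plastic, black lid, full, closed and rigid. Origin: centre of the underside, z up towards the lid; starts upright on the table.
- tray_large: Large round drip tray for the large round jar: 84 mm outside diameter, 76 mm inside. Bare aluminium, fixed to the table. Flat floor 4 mm above the table, walls 4 mm thick, rim 13 mm above the table. Origin: centre of the underside, on the table (z = 0), z up.
- tray_small: Small round drip tray for the small round jar: 62 mm outside diameter, 54 mm inside. Bare aluminium, fixed to the table. Flat floor 4 mm above the table, walls 4 mm thick, rim 13 mm above the table. Origin: centre of the underside, on the table (z = 0), z up.
- tray_square: Square drip tray for the square jar: 70 x 70 mm outside, 62 x 62 mm inside. Bare aluminium, fixed to the table. Flat floor 4 mm above the table, walls 4 mm thick, rim 13 mm above the table. Origin: centre of the underside, on the table (z = 0), z up; x and y square to its walls.
- tray_oblong: Oblong drip tray for the oblong jar: outside 92 mm along its x and 62 mm along its y, inside 84 x 54 mm. Bare aluminium, fixed to the table. Flat floor 4 mm above the table, walls 4 mm thick, rim 13 mm above the table. Origin: centre of the underside, on the table (z = 0), z up.
- bottle: Slim amber glass bottle of painting medium, 38 mm diameter, 100 mm tall with narrow neck and black cap. Not a paint jar: leave it standing. Origin: centre of the underside, z up.
- cup: Open empty steel water cup, 68 mm across the mouth, 75 mm tall. Not a paint jar: leave it standing. Origin: centre of the underside, z up.
Things that resemble listed ones, but are neither listed nor needed, are in the scene too. Leave any brown or pink look-alike of the tray_oblong alone.

How it is judged:
At the end, for the whole second after the job is handed in: Each jar stands upright (0.1 rad) on the floor of the tray of its own shape and size (centres within 14 mm, underside less than 7 mm above the tray's underside), released and at rest; bottle and cup upright within 20 mm of where they were (horizontal distance between jar_large and tray_large below 0.014 m and z of jar_large in the frame of tray_large below 0.007 m and angle between each of jar_large, jar_small, jar_square, jar_oblong, bottle, cup's own z axis and vertical below 0.1 rad and linear speed of each of jar_large, jar_small, jar_square, jar_oblong below 0.02 m/s and angular speed of each of jar_large, jar_small, jar_square, jar_oblong below 0.2 rad/s and horizontal distance between jar_small and tray_small below 0.014 m and z of jar_small in the frame of tray_small below 0.007 m and horizontal distance between jar_square and tray_square below 0.014 m and z of jar_square in the frame of tray_square below 0.007 m and horizontal distance between jar_oblong and tray_oblong below 0.014 m and z of jar_oblong in the frame of tray_oblong below 0.007 m and distance of each of bottle, cup from where it was at the start of the episode below 0.02 m); the robot touches nothing.
It fails at once if a jar is dropped into its tray (falling faster than 0.6 m/s within 15 mm of the tray floor) ((horizontal distance between jar_large and tray_large below 0.03 m and z of jar_large in the frame of tray_large below 0.019 m and linear speed of jar_large above 0.6 m/s) or (horizontal distance between jar_small and tray_small below 0.03 m and z of jar_small in the frame of tray_small below 0.019 m and linear speed of jar_small above 0.6 m/s) or (horizontal distance between jar_square and tray_square below 0.03 m and z of jar_square in the frame of tray_square below 0.019 m and linear speed of jar_square above 0.6 m/s) or (horizontal distance between jar_oblong and tray_oblong below 0.03 m and z of jar_oblong in the frame of tray_oblong below 0.019 m and linear speed of jar_oblong above 0.6 m/s)).
It fails at once if the bottle is shifted by more than 20 mm or tipped (distance of bottle from where it was at the start of the episode above 0.02 m or angle between bottle's own z axis and vertical above 0.3 rad).
It fails at once if the cup is shifted by more than 20 mm or tipped (distance of cup from where it was at the start of the episode above 0.02 m or angle between cup's own z axis and vertical above 0.3 rad).
It also fails if it takes over 109 s, if anything falls off the work surface, if the arm or the gripper's body presses on something with over 40 N, if the wrist force passes 120 N, or if a joint passes its speed limit or range.

ROBOT

A 7-joint arm with a two-finger parallel gripper is mounted at the origin on the work surface. World frame = base frame: x ahead of the robot, y to its left, z up, the work surface at z = 0. Lengths are in m, angles in rad, forces in N, time in s.
With the tool pointing down it reaches from about 0.425 to 0.825 m from the base axis. Payload 3.6 kg.
Tool frame: the origin (TCP) lies on the centre line of the jaws, within the pads' length; the fingertips stand bot.tcp_to_tips ahead of it and the grasp point (between the pads) lies 8 mm behind it (bot.tcp_to_tips is the distance from the TCP to the fingertips, in m); z points along the fingers, y is the line along which they close (so a half turn about z gives the same grasp; the last joint's range is limited). The gripper opens to 85 mm and grips with 20 to 120 N. Pads are 22 mm wide; open, the fingers measure 114 mm over their backs; the gripper's body (76 mm by 85 mm) begins 54 mm behind the grasp point. The pads swing forward as they close: fully open they stand 13 mm farther back than shut.
Start: joints at [-1.131, 0.615, -0.013, 1.423, 0.008, 1.103, -0.04], TCP at [0.292, 0.58, 0.242] pointing down, gripper open.
Joint ranges: [-3.12, 3.12], [-0.3, 2.06], [-1.34, 1.32], [0.26, 2.42], [-1.36, 4.5], [0.01, 1.98], [-2.84, 2.84]. Speed limits (rad/s): [2.79, 2.79, 3.14, 3.14, 3.14, 3.14, 3.14].

INTERFACE

Orientations are given as a rotation vector (axis times angle).
In Python, from bench import bot gives the robot as it stands.
- The arm moves only by the tool apply_moves, never from a script. Its argument "increments" is a list of rows, each an object of numbers: "dx", "dy", "dz": the shift along the tool's x, y, z in mm; "turn": the turn about the tool's z in degrees. A call has 1 to 5 rows; each row is the pose to reach, as a shift and turn from the pose commanded when the call began, along the tool's axes at that moment; what a row does not reach only later rows make up. A row lasts 1/12 s, in which the tool goes at most 41.7 mm and 7.16 degrees, less where a joint would pass 70% of its speed; a pose out of reach is approached as far as the arm can. A call with a gripper value outside its range is refused whole. "claw" is the opening, from -1 (shut) to 1 (fully open), set as the call begins (left out, the last holds). The fingers move at their own pace and stop on an object; "newtons" is the grip in N (left out, the last holds). Time passes only in rows, so rows that repeat a pose let the fingers close. It gives the time, the measured TCP pose, the force, the opening and the grip force at its end, in the units of the state.
- bot.read_state(): the state, without advancing time (a new reading comes with each control period).
- bot.camera(name): name is "scene" or "side" or "wrist"; returns a dict with "pixels" (480x640x3 uint8, red, green, blue), "depth" (480x640 float32, m along the optical axis (not along the pixel's ray), 0 where there is no reading), "vertical_fov" (degrees; the focal length in pixels is half the picture's height over the tangent of half this angle, whatever the lens; pixels are square), "cx", "cy" (the principal point, pixels), "distortion" ([k1, k2, p1, p2, k3] as OpenCV has them; the pictures are not rectified), "view" (4x4, takes a point from world to camera coordinates). Camera axes: x right, y down, z forward; pixel columns grow to the right and rows downward; lengths in m; the calibration is good to about 2 mm. A picture is of the moment at which its call begins.
- bot.hand_in(): hands the job in; it is judged then, once.
The state is a dict: "time_s": time; "joints": joint angles; "qvel": joint speeds; "joint_efforts": joint torques, N m; "eef_pos": TCP position; "orientation": TCP orientation; "ft_force": force on the tool from outside, world axes, zero at the start; "torque": the same for the moment, N m; "width": opening from 0.0 (shut) to 1.0 (fully open); "finger_force": force on a finger pad.
Only numpy, scipy, OpenCV 4.12 (cv2) and the standard library are available. Lean on these libraries where they do the work, as an engineer would, in place of code of your own. Each camera call takes 0.05 s, during which the arm holds its last target. There are 200 camera calls.

## Working session

There is one attempt and no reset: what is moved stays moved. The work goes in short steps, Python scripts to look and compute and a tool call to move; the robot and the scene stay as the last step left them, time stands still between calls to the robot, and variables do not carry over. Pictures are saved under pics/ and viewed, at most 14 in all, crops included, and the job is handed in when it is done.

Besides the shell and the picture viewer there is one more tool, called after ">>>" as name(argument=value, ...), one argument or row to a line, values as JSON. apply_moves: Moves the arm, as the interface text tells. Its arguments: {"type":"object","properties":{"increments":{"type":"array","items":{"type":"object","properties":{"dx":{"type":"number"},"dy":{"type":"number"},"dz":{"type":"number"},"turn":{"type":"number"}}}},"claw":{"type":"number"},"newtons":{"type":"number"}},"required":["increments"]}

```bash
ls; mkdir -p pics; cat > h.py <<'E'
import numpy as np, cv2, pickle
from bench import bot
def snap(n, tag):
    c=bot.camera(n); pickle.dump(c,open(f'pics/{tag}.pkl','wb'))
    cv2.imwrite(f'pics/{tag}.png',c['pixels'][:,:,::-1]); return c
def load(tag): return pickle.load(open(f'pics/{tag}.pkl','rb'))
def world(c):
    f=240/np.tan(np.radians(c['vertical_fov'])/2)
    K=np.array([[f,0,c['cx']],[0,f,c['cy']],[0,0,1]])
    v,u=np.mgrid[0:480,0:640]
    p=cv2.undistortPoints(np.stack([u,v],-1).reshape(-1,1,2).astype(np.float64),K,np.array(c['distortion'],float)).reshape(480,640,2)
    d=c['depth'].astype(float)
    P=np.dstack([p[...,0]*d,p[...,1]*d,d])
    V=np.array(c['view']); W=(P-V[:3,3])@V[:3,:3]
    W[d<=0]=np.nan
    return W
E
python3 - <<'E'
from h import *
for n in ['scene','side','wrist']:
    c=snap(n,n+'0'); print(n,c['vertical_fov'],c['distortion'],np.round(np.linalg.inv(c['view']),2).tolist(),(c['depth']>0).mean())
print(bot.read_state(),bot.tcp_to_tips)
E
```

```text
pics
scene 51.00103162368652 [0.04850308 0.         0.         0.         0.        ] [[-0.76, 0.41, -0.51, 1.19], [0.66, 0.47, -0.59, 0.71], [-0.0, -0.78, -0.62, 0.82], [0.0, 0.0, 0.0, 1.0]] 0.9959049479166666
side 46.484416440295995 [-0.08472062  0.          0.          0.          0.        ] [[0.99, -0.07, 0.07, 0.4], [-0.1, -0.56, 0.82, -1.2], [-0.02, -0.82, -0.57, 0.82], [0.0, 0.0, 0.0, 1.0]] 0.995224609375
wrist 67.06430883658075 [-0.04459649  0.          0.          0.          0.        ] [[0.45, 0.86, 0.23, 0.23], [0.89, -0.43, -0.12, 0.61], [-0.0, 0.26, -0.97, 0.37], [0.0, 0.0, 0.0, 1.0]] 0.9947819010416666
{'time_s': 0.15, 'joints': array([-1.1305436 ,  0.61569666, -0.0126048 ,  1.42454498,  0.00809914,
        1.10339096, -0.0404238 ]), 'qvel': array([-5.38376261e-04, -3.53639188e-03,  8.53438269e-04, -3.64185212e-03,
        6.31905621e-05,  1.93514792e-03, -7.32649232e-04]), 'joint_efforts': array([ 1.08178938e-03, -4.69663632e+01,  2.59970846e-01, -1.71250445e+01,
        1.01015135e-02,  7.17536488e-03, -2.13565784e-06]), 'eef_pos': array([0.29222988, 0.57997067, 0.24139984]), 'orientation': array([-7.26388595e-01, -3.05601229e+00,  3.04903681e-03]), 'ft_force': array([-0.67950638, -0.50455891, -0.29363372]), 'torque': array([ 0.00409771,  0.01461763, -0.05284809]), 'finger_force': 0.0, 'width': 1.0030065324009294} 0.011
```

View pics/scene0.png

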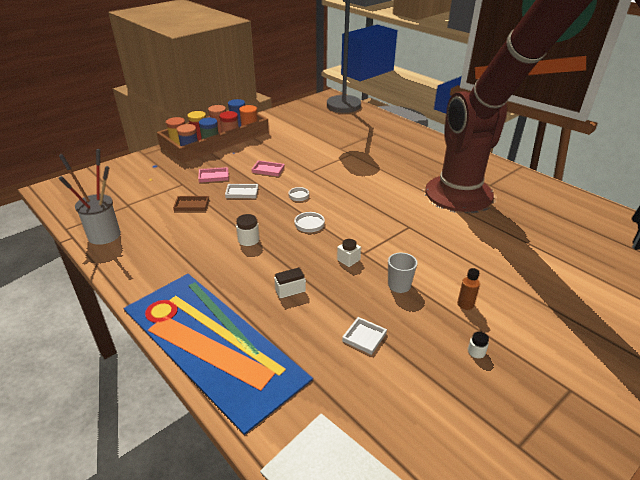

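View pics/side0.png

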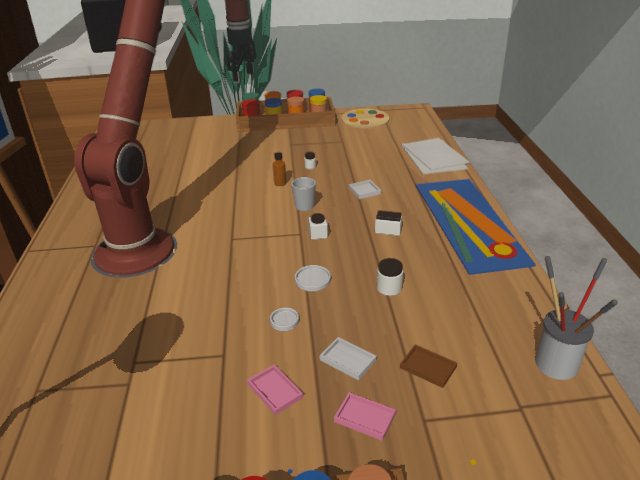

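Scene view candidates:
- **Jars (white body, black lid):** large (248,230), oblong (290,283), square (349,252), small (479,345).
- **Not jars:** bottle (469,290), cup (401,272), coloured jars in the crate (~210,125).
- **Oblong tray:** aluminium at (242,191). Its look-alikes are pink at (213,175) and (268,168), and brown at (191,204).
- **Other trays:** large round (310,222), small round (299,194), square (365,336).

Next I'll measure these and check a crop.

```bash
cat > m.py <<'E'
from h import *
seeds={'jar_large':(248,230),'jar_oblong':(290,283),'jar_square':(349,252),'jar_small':(479,345),'tray_large':(310,222),'tray_small':(299,194),'tray_oblong':(242,191),'tray_square':(365,336),'cup':(401,272),'bottle':(469,290),'brown':(191,204)}
def cloud(tags):
    out=[]
    for t in tags:
        c=load(t); W=world(c).reshape(-1,3); col=c['pixels'].reshape(-1,3)
        k=np.isfinite(W[:,0])&(W[:,2]<.15)&(W[:,0]>0.2)&(W[:,0]<1)&(abs(W[:,1])<.75)
        out.append((W[k],col[k]))
    return out
E
python3 - <<'E'
from m import *
cs=cloud(['scene0','side0'])
for W,c in cs:
    t=W[(abs(W[:,2])<.02)]; A=np.c_[t[:,:2],np.ones(len(t))]
    p=np.linalg.lstsq(A,t[:,2],rcond=None)[0]; print('plane',p.round(4),np.median(t[:,2]))
W0=world(load('scene0'))
for n,(u,v) in seeds.items():
    s=W0[v,u]
    print(n,s.round(3))
    r=.055
    for W,c in cs:
        k=np.hypot(*(W[:,:2]-s[:2]).T)<r
        P=W[k&(W[:,2]>.006)]
        if len(P)<10: print('few');continue
        zt=np.percentile(P[:,2],95)
        T=P[P[:,2]>zt-(.006)]
        (cx,cy),(w,h),a=cv2.minAreaRect(T[:,:2].astype(np.float32)*1000)
        print('   n',len(P),'zt',round(zt,4),'top',len(T),'rect',round(cx),round(cy),round(w),round(h),round(a), 'mid',(T[:,:2].min(0)/2+T[:,:2].max(0)/2).round(3))
im=cv2.imread('pics/scene0.png')
a=cv2.resize(im[155:300,160:320],None,fx=2.5,fy=3,interpolation=3)[:, :400]; b=cv2.resize(im[230:375,330:510],None,fx=2.2,fy=3,interpolation=3)
cv2.imwrite('pics/crop0.png',np.hstack([a,b]))
E
```

```text
plane [ 0.0035  0.0008 -0.0012] 0.00042511180733127653
plane [0.002  0.0014 0.0005] 0.0007152378081037541
jar_large [ 0.629 -0.202  0.049]
   n 605 zt 0.067 top 223 rect 618 -222 54 53 4 mid [ 0.619 -0.222]
   n 743 zt 0.0683 top 298 rect 617 -227 52 52 60 mid [ 0.616 -0.227]
jar_oblong [0.67  0.022 0.04 ]
   n 697 zt 0.053 top 278 rect 659 8 37 62 73 mid [0.659 0.007]
   n 557 zt 0.0543 top 183 rect 659 5 39 61 72 mid [0.657 0.005]
jar_square [0.491 0.031 0.044]
   n 477 zt 0.0567 top 113 rect 476 16 35 34 57 mid [0.475 0.017]
   n 392 zt 0.0577 top 98 rect 474 11 35 36 32 mid [0.473 0.012]
jar_small [0.495 0.412 0.035]
   n 393 zt 0.0466 top 162 rect 485 406 32 29 31 mid [0.485 0.406]
   n 168 zt 0.0485 top 43 rect 481 400 35 27 49 mid [0.483 0.401]
tray_large [ 0.442 -0.174  0.003]
   n 200 zt 0.0149 top 118 rect 446 -172 87 81 48 mid [ 0.446 -0.171]
   n 358 zt 0.0148 top 215 rect 446 -175 87 82 87 mid [ 0.446 -0.175]
tray_small [ 0.371 -0.308  0.003]
   n 114 zt 0.0139 top 84 rect 376 -305 62 57 50 mid [ 0.374 -0.305]
   n 277 zt 0.0145 top 182 rect 374 -310 63 62 63 mid [ 0.375 -0.311]
tray_oblong [ 0.491 -0.437  0.003]
   n 196 zt 0.0149 top 126 rect 495 -433 71 95 49 mid [ 0.493 -0.434]
   n 530 zt 0.0146 top 377 rect 494 -437 67 95 49 mid [ 0.493 -0.437]
tray_square [0.631 0.228 0.005]
   n 421 zt 0.0152 top 283 rect 631 226 74 71 18 mid [0.63  0.226]
   n 247 zt 0.0162 top 120 rect 629 222 72 81 18 mid [0.63  0.223]
cup [0.475 0.183 0.069]
   n 636 zt 0.0751 top 120 rect 457 170 53 66 35 mid [0.453 0.165]
   n 377 zt 0.0761 top 79 rect 459 168 46 67 41 mid [0.452 0.163]
bottle [0.404 0.317 0.064]
   n 615 zt 0.1004 top 80 rect 386 305 26 22 49 mid [0.387 0.306]
   n 356 zt 0.1004 top 36 rect 383 301 30 21 89 mid [0.383 0.301]
brown [ 0.645 -0.476  0.001]
   n 193 zt 0.0141 top 138 rect 648 -472 70 92 50 mid [ 0.647 -0.476]
   n 629 zt 0.0153 top 380 rect 646 -476 66 93 49 mid [ 0.646 -0.476]
```

View pics/crop0.png

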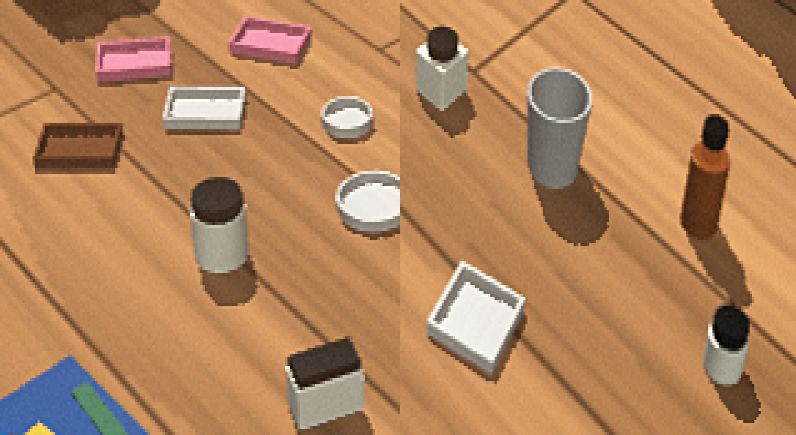

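The crop confirms the choice. The aluminium oblong tray lies between the pink and brown copies, and the four white jars with black lids are clear of the cup and bottle. Next is a move helper, then hovering over the small jar.

```bash
cat > p.py <<'E'
from h import *
from scipy.spatial.transform import Rotation as R
def pose():
    s=bot.read_state(); M=R.from_rotvec(s['orientation']).as_matrix()
    return s['eef_pos'], np.degrees(np.arctan2(M[1,1],M[0,1])), M[2,2]
def plan(wps):
    """wps (x,y,z,yaw of tool y, deg) in mm; prints calls: target row + row count needed"""
    p,yaw,tz=pose(); p=p*1000
    print('at',p.round(1),'yaw',round(yaw,1),'tz',round(tz,4))
    for w in wps:
        t=np.array(w[:3],float); ty=yaw if len(w)<4 else w[3]
        d=(ty-yaw+90)%180-90 if len(w)<5 else ty-yaw
        y=np.radians(yaw); ey=np.array([np.cos(y),np.sin(y),0]); ex=np.array([-ey[1],ey[0],0])
        D=t-p; l=np.array([D@ex,D@ey,-D[2]]).round(); turn=round(-d)
        n=max(np.linalg.norm(l)/41.7,abs(turn)/7.16)
        print(w,'-> dx %d dy %d dz %d turn %d  rows %.1f'%(*l,turn,n))
        p=p+ex*l[0]+ey*l[1]-np.array([0,0,l[2]]); yaw-=turn
E
python3 -c "
from p import *
plan([(484,404,200,40)])"
```

```text
at [292.2 580.  241.4] yaw 63.3 tz -1.0
(484, 404, 200, 40) -> dx -250 dy -71 dz 41 turn 23  rows 6.3
```

>>> apply_moves(
  increments=[
    {"dx": -125, "dy": -36, "dz": 20, "turn": 12},
    {"dx": -125, "dy": -36, "dz": 20, "turn": 12},
    {"dx": -125, "dy": -36, "dz": 20, "turn": 12},
    {"dx": -125, "dy": -36, "dz": 20, "turn": 12},
  ],
  claw=1,
  newtons=40,
)

```text
time_s: 0.48
eef_pos: [0.3963, 0.483, 0.2209]
orientation: [1.059, 2.949, -0.011]
ft_force: [2.1, -1.2, -0.5]
width: 0.999
finger_force: 0.0
```

```bash
python3 -c "
from p import *
plan([(484,404,200,40)])"
```

```text
at [396.3 483.  220.9] yaw 50.5 tz -0.9999
(484, 404, 200, 40) -> dx -118 dy -5 dz 21 turn 10  rows 2.9
```

>>> apply_moves(
  increments=[
    {"dx": -118, "dy": -5, "dz": 21, "turn": 10},
    {"dx": -118, "dy": -5, "dz": 21, "turn": 10},
    {"dx": -118, "dy": -5, "dz": 21, "turn": 10},
    {"dx": -118, "dy": -5, "dz": 21, "turn": 10},
    {"dx": -118, "dy": -5, "dz": 21, "turn": 10},
  ],
)

```text
time_s: 0.9
eef_pos: [0.4794, 0.4107, 0.2004]
orientation: [1.306, 2.856, -0.004]
ft_force: [-0.6, 0.9, 0.5]
width: 1.001
finger_force: 0.0
```

```bash
cat > w.py <<'E'
from p import *
def meas(tag,ctr,zlo,zhi,r=.05):
    """wrist-camera depth: outline of points with zlo<z<zhi near ctr (m)"""
    c=snap('wrist',tag); W=world(c).reshape(-1,3); W=W[np.isfinite(W[:,0])]
    near=np.hypot(W[:,0]-ctr[0],W[:,1]-ctr[1])<.12
    tb=W[near&(abs(W[:,2])<.006)]
    k=(np.hypot(W[:,0]-ctr[0],W[:,1]-ctr[1])<r)&(W[:,2]>zlo)&(W[:,2]<zhi)
    P=W[k].astype(np.float32)*1000
    if len(P)<10: print(tag,'few',len(P)); return
    lo,hi=np.percentile(P[:,:2],[.5,99.5],axis=0)
    print(tag,'table z',np.median(tb[:,2]).round(4) if len(tb) else None,'n',len(P),'zmax',P[:,2].max().round(1),'rect',[np.round(q,1) for q in cv2.minAreaRect(P[:,:2])],'mid',((lo+hi)/2).round(1),'circ',np.round(cv2.minEnclosingCircle(P[:,:2])[0],1))
    return P
E
python3 -c "
from w import *
print(pose())
meas('w1',(.484,.404),.036,.055,.04)"
```

```text
(array([0.47936502, 0.41072261, 0.20043969]), np.float64(40.863502324198194), np.float64(-0.9999958835913819))Traceback (most recent call last):
  File "<string>", line 4, in <module>
    meas('w1',(.484,.404),.036,.055,.04)
    ~~~~^^^^^^^^^^^^^^^^^^^^^^^^^^^^^^^^
  File "w.py", line 11, in meas
    print(tag,'table z',np.median(tb[:,2]).round(4) if len(tb) else None,'n',len(P),'zmax',P[:,2].max().round(1),'rect',[np.round(q,1) for q in cv2.minAreaRect(P[:,:2])],'mid',((lo+hi)/2).round(1),'circ',np.round(cv2.minEnclosingCircle(P[:,:2])[0],1))
                                                                                                                                                ~~~~~~~~~~~~~~~^^^^^^^^^
cv2.error: OpenCV(4.12.0) /io/opencv/modules/imgproc/src/convhull.cpp:143: error: (-215:Assertion failed) total >= 0 && (depth == CV_32F || depth == CV_32S) in function 'convexHull'
```

View pics/w1.png

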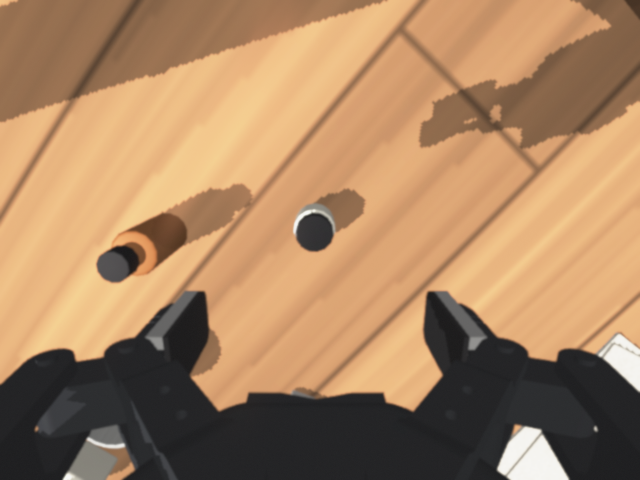

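The wrist view shows the small jar at (314,230), midway between the fingertips in x, with the bottle well off to the left at (130,255).

```bash
sed -i 's/P=W\[k\].astype(np.float32)\*1000/P=np.ascontiguousarray(W[k]*1000,np.float32)/; s/P\[:,:2\])/np.ascontiguousarray(P[:,:2]))/g' w.py
python3 -c "
from w import *
meas('w2',(.484,.404),.036,.055,.04)
plan([(484,404,25,40)])"
```

```text
w2 table z 0.0 n 1166 zmax 48.5 rect [array([483. , 401.9]), array([30.7, 31. ]), np.float64(41.3)] mid [483.2 401.9] circ [483.5 401.6]
at [475.9 415.2 201. ] yaw 41.3 tz -1.0
(484, 404, 25, 40) -> dx -14 dy -1 dz 176 turn 1  rows 4.2
```

>>> apply_moves(
  increments=[
    {"dx": -15, "dy": -3, "dz": 20},
    {"dx": -15, "dy": -3, "dz": 55},
    {"dx": -15, "dy": -3, "dz": 95},
    {"dx": -15, "dy": -3, "dz": 130},
    {"dx": -15, "dy": -3, "dz": 155},
  ],
)

```text
invalid input at $.increments[0]: expected keys dx, dy, dz, turn
```

>>> apply_moves(
  increments=[
    {"dz": 10},
    {"dz": 18},
    {"dz": 21},
    {"dz": 21},
    {"dz": 21},
  ],
)

```text
invalid input at $.increments[0]: expected keys dx, dy, dz, turn
```

```bash
python3 -c "
from w import *
print(pose(),bot.read_state()['ft_force'])
snap('wrist','w3')"
```

```text
(array([0.4759095 , 0.41515623, 0.20103689]), np.float64(41.308587953270425), np.float64(-0.9999985586554544)) [-0.01730107  0.30303876 -0.07829209]
```

View pics/w3.png

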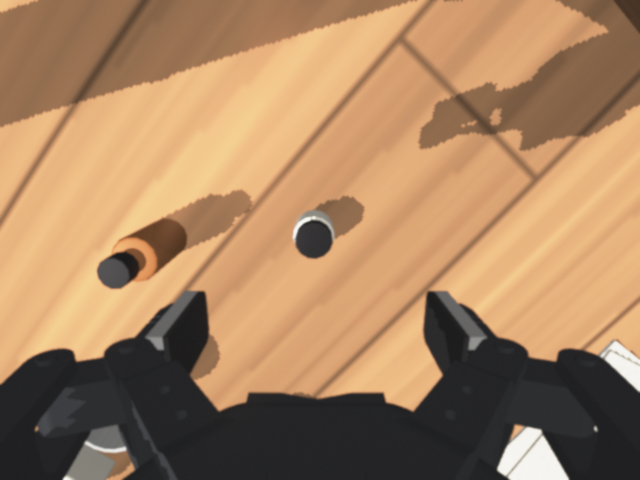

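The calls were refused because every key is needed. The picture is unchanged, with the jar at (314,237) centred between the fingers. I'll resend with full rows.

>>> apply_moves(
  increments=[
    {"dx": -15, "dy": -3, "dz": 20, "turn": 0},
    {"dx": -15, "dy": -3, "dz": 55, "turn": 0},
    {"dx": -15, "dy": -3, "dz": 95, "turn": 0},
    {"dx": -15, "dy": -3, "dz": 130, "turn": 0},
    {"dx": -15, "dy": -3, "dz": 155, "turn": 0},
  ],
)

```text
time_s: 1.47
eef_pos: [0.4814, 0.4021, 0.0434]
orientation: [-1.29, -2.861, 0.004]
ft_force: [1.2, 0.5, 1.0]
width: 0.998
finger_force: 0.0
```

>>> apply_moves(
  increments=[
    {"dx": 0, "dy": 0, "dz": 10, "turn": 0},
    {"dx": 0, "dy": 0, "dz": 18, "turn": 0},
    {"dx": 0, "dy": 0, "dz": 21, "turn": 0},
    {"dx": 0, "dy": 0, "dz": 21, "turn": 0},
    {"dx": 0, "dy": 0, "dz": 21, "turn": 0},
  ],
)

```text
time_s: 1.88
eef_pos: [0.4853, 0.4021, 0.027]
orientation: [1.295, 2.861, 0.005]
ft_force: [-0.5, 0.9, -0.4]
width: 0.996
finger_force: 0.0
```

```bash
python3 -c "
from w import *
print(pose(),bot.read_state()['ft_force'])
snap('wrist','w4')"
```

```text
(array([0.48531463, 0.40214604, 0.0270012 ]), np.float64(41.28119443283147), np.float64(-0.9999944864866771)) [-0.53022409  0.88252567 -0.43479798]
```

View pics/w4.png

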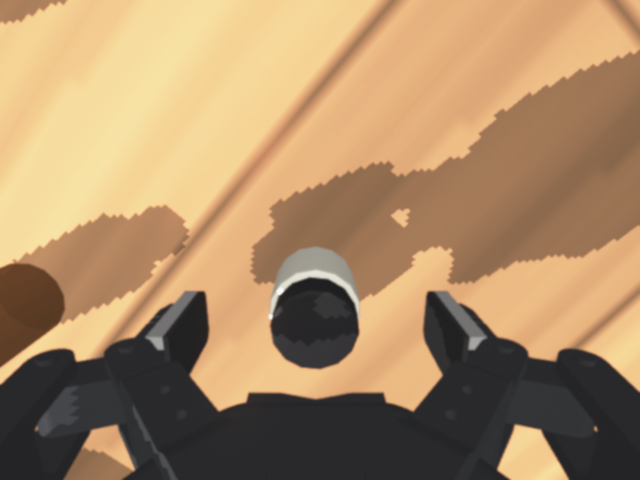

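The jar lid at (314,322) sits between the pads, so I'll close and lift.

>>> apply_moves(
  increments=[
    {"dx": 0, "dy": 0, "dz": 0, "turn": 0},
    {"dx": 0, "dy": 0, "dz": 0, "turn": 0},
    {"dx": 0, "dy": 0, "dz": 0, "turn": 0},
    {"dx": 0, "dy": 0, "dz": 0, "turn": 0},
    {"dx": 0, "dy": 0, "dz": 0, "turn": 0},
  ],
  claw=-1,
  newtons=30,
)

```text
time_s: 2.35
eef_pos: [0.4847, 0.4012, 0.0259]
orientation: [1.296, 2.861, 0.001]
ft_force: [-0.9, -0.5, 2.5]
width: 0.405
finger_force: 30.0
```

>>> apply_moves(
  increments=[
    {"dx": 0, "dy": 0, "dz": 0, "turn": 0},
    {"dx": 0, "dy": 0, "dz": 0, "turn": 0},
    {"dx": 0, "dy": 0, "dz": 0, "turn": 0},
    {"dx": 0, "dy": 0, "dz": 0, "turn": 0},
    {"dx": 0, "dy": 0, "dz": 0, "turn": 0},
  ],
)

```text
time_s: 2.77
eef_pos: [0.4847, 0.4012, 0.0258]
orientation: [1.296, 2.861, 0.001]
ft_force: [-0.6, -0.9, 5.1]
width: 0.406
finger_force: 30.1
```

```bash
python3 -c "
from w import *
s=bot.read_state(); print(s['width'],s['finger_force'],s['ft_force'])
plan([(485,402,150),(500,50,150,0),(375,-308,150,-39)])"
```

```text
0.40646280899016596 30.135880708694458 [-0.60490772 -0.89027058  5.06327545]
at [484.7 401.2  25.8] yaw 41.2 tz -1.0
(485, 402, 150) -> dx 0 dy 1 dz -124 turn 0  rows 3.0
(500, 50, 150, 0) -> dx -274 dy -221 dz 0 turn 41  rows 8.4
(375, -308, 150, -39) -> dx -358 dy -126 dz 0 turn 39  rows 9.1
```

>>> apply_moves(
  increments=[
    {"dx": 0, "dy": 0, "dz": -20, "turn": 0},
    {"dx": 0, "dy": 0, "dz": -60, "turn": 0},
    {"dx": 0, "dy": 0, "dz": -100, "turn": 0},
    {"dx": 0, "dy": 0, "dz": -124, "turn": 0},
    {"dx": 0, "dy": 0, "dz": -124, "turn": 0},
  ],
)

```text
time_s: 3.18
eef_pos: [0.4875, 0.4034, 0.1553]
orientation: [1.294, 2.857, 0.017]
ft_force: [0.4, 0.1, -0.2]
width: 0.407
finger_force: 30.2
```

>>> apply_moves(
  increments=[
    {"dx": -20, "dy": -16, "dz": 0, "turn": 0},
    {"dx": -50, "dy": -40, "dz": 0, "turn": 0},
    {"dx": -80, "dy": -64, "dz": 0, "turn": 0},
    {"dx": -110, "dy": -88, "dz": 0, "turn": 0},
    {"dx": -137, "dy": -110, "dz": 0, "turn": 0},
  ],
)

```text
time_s: 3.6
eef_pos: [0.4913, 0.2227, 0.148]
orientation: [-1.297, -2.86, 0.004]
ft_force: [0.1, -0.5, -0.7]
width: 0.407
finger_force: 30.2
```

>>> apply_moves(
  increments=[
    {"dx": -27, "dy": -22, "dz": 0, "turn": 0},
    {"dx": -55, "dy": -44, "dz": 0, "turn": 0},
    {"dx": -82, "dy": -66, "dz": 0, "turn": 0},
    {"dx": -110, "dy": -88, "dz": 0, "turn": 0},
    {"dx": -137, "dy": -110, "dz": 0, "turn": 0},
  ],
)

```text
time_s: 4.02
eef_pos: [0.4989, 0.0482, 0.1482]
orientation: [-1.296, -2.86, 0.002]
ft_force: [0.8, 0.2, -0.8]
width: 0.405
finger_force: 30.2
```

>>> apply_moves(
  increments=[
    {"dx": -19, "dy": -33, "dz": 0, "turn": 0},
    {"dx": -38, "dy": -66, "dz": 0, "turn": 0},
    {"dx": -56, "dy": -99, "dz": 0, "turn": 0},
    {"dx": -75, "dy": -132, "dz": 0, "turn": 0},
    {"dx": -93, "dy": -165, "dz": 0, "turn": 0},
  ],
)

```text
time_s: 4.43
eef_pos: [0.4356, -0.1302, 0.1484]
orientation: [-1.295, -2.86, 0.001]
ft_force: [0.8, -0.0, -1.7]
width: 0.403
finger_force: 30.2
```

```bash
python3 -c "
from w import *
s=bot.read_state(); print(s['width'],s['finger_force'],s['ft_force'],s['joints'].round(2))
plan([(375,-308,150,-39)])"
```

```text
0.40324268562653603 30.24250566959381 [ 0.79097508 -0.04330042 -1.70898921] [ 0.22  0.46  0.04  2.08 -0.03  0.61  0.99]
at [ 435.6 -130.2  148.4] yaw 41.3 tz -1.0
(375, -308, 150, -39) -> dx -94 dy -163 dz -2 turn 80  rows 11.2
```

>>> apply_moves(
  increments=[
    {"dx": -19, "dy": -33, "dz": 0, "turn": 0},
    {"dx": -38, "dy": -66, "dz": 0, "turn": 0},
    {"dx": -56, "dy": -99, "dz": 0, "turn": 0},
    {"dx": -75, "dy": -132, "dz": 0, "turn": 0},
    {"dx": -87, "dy": -152, "dz": 0, "turn": 0},
  ],
)

```text
time_s: 4.85
eef_pos: [0.3772, -0.2984, 0.1484]
orientation: [-1.303, -2.857, 0.003]
ft_force: [0.9, 0.2, -1.5]
width: 0.41
finger_force: 30.2
```

>>> apply_moves(
  increments=[
    {"dx": -6, "dy": -11, "dz": 0, "turn": 0},
    {"dx": -6, "dy": -11, "dz": 0, "turn": 0},
    {"dx": -6, "dy": -11, "dz": 0, "turn": 0},
    {"dx": -6, "dy": -11, "dz": 0, "turn": 0},
    {"dx": -6, "dy": -11, "dz": 0, "turn": 0},
  ],
)

```text
time_s: 5.27
eef_pos: [0.3765, -0.3041, 0.149]
orientation: [-1.291, -2.863, -0.002]
ft_force: [-0.1, 0.4, -0.5]
width: 0.405
finger_force: 30.3
```

```bash
cat > j.py <<'E'
from w import *
# where is the held jar / the tray under it, seen by the fixed cameras and the wrist
def trayobj(tray,r,tag,zlid,jr=.03):
    for n in ['scene','side']:
        c=snap(n,tag+n); W=world(c).reshape(-1,3); W=W[np.isfinite(W[:,0])]
        d=np.hypot(W[:,0]-tray[0],W[:,1]-tray[1])
        for lab,k in (('tray',(d<r)&(W[:,2]>.009)&(W[:,2]<.017)),('lid',(d<jr)&(W[:,2]>zlid-.008)&(W[:,2]<zlid+.006))):
            P=np.ascontiguousarray(W[k][:,:2]*1000,np.float32)
            if len(P)>10: print(n,lab,len(P),[np.round(q,1) for q in cv2.minAreaRect(P)],np.round(cv2.minEnclosingCircle(P)[0],1))
E
python3 -c "
from j import *
trayobj((.375,-.308),.04,'t1',.17)
meas('w5',(.375,-.308),.009,.018,.04)
meas('w6',(.375,-.308),.14,.18,.04)
plan([(375,-308,29)])"
```

```text
scene tray 79 [array([ 375.3, -304.9]), array([62. , 59.9]), np.float64(39.8)] [ 374.2 -304.9]
scene lid 30 [array([ 372.8, -292.5]), array([50.1, 20.3]), np.float64(21.5)] [ 376.2 -301.1]
side tray 173 [array([ 373.5, -310. ]), array([60. , 62.1]), np.float64(26.8)] [ 373.9 -309.5]
side lid 223 [array([ 373.3, -307.8]), array([57.3, 28.7]), np.float64(48.7)] [ 374.6 -308.8]
w5 table z 0.0001 n 967 zmax 15.0 rect [array([ 371.1, -307.2]), array([61.2, 51.8]), np.float64(47.1)] mid [ 374.2 -310.1] circ [ 374.3 -310.2]
w6 table z 0.0001 n 12757 zmax 180.0 rect [array([ 373.7, -304.1]), array([66.4, 33.6]), np.float64(33.4)] mid [ 372.2 -302.7] circ [ 371.7 -301.1]
at [ 376.3 -305.2  149.3] yaw 41.4 tz -1.0
(375, -308, 29) -> dx -1 dy -3 dz 120 turn 0  rows 2.9
```

View pics/w5.png

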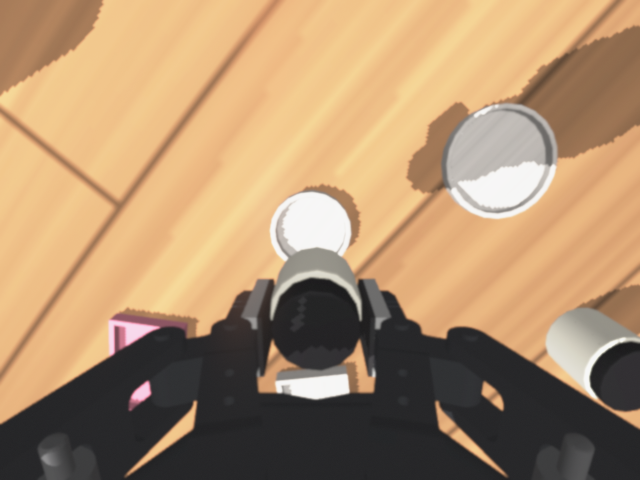

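The small jar is held level at (316,310) and its round tray is at (311,228). Lowering now.

>>> apply_moves(
  increments=[
    {"dx": -2, "dy": -4, "dz": 15, "turn": 0},
    {"dx": -2, "dy": -4, "dz": 40, "turn": 0},
    {"dx": -2, "dy": -4, "dz": 65, "turn": 0},
    {"dx": -2, "dy": -4, "dz": 85, "turn": 0},
    {"dx": -2, "dy": -4, "dz": 95, "turn": 0},
  ],
)

```text
time_s: 5.88
eef_pos: [0.3735, -0.3091, 0.0523]
orientation: [-1.294, -2.859, -0.001]
ft_force: [-0.3, 1.0, -0.6]
width: 0.404
finger_force: 30.3
```

>>> apply_moves(
  increments=[
    {"dx": 0, "dy": 0, "dz": 6, "turn": 0},
    {"dx": 0, "dy": 0, "dz": 11, "turn": 0},
    {"dx": 0, "dy": 0, "dz": 15, "turn": 0},
    {"dx": 0, "dy": 0, "dz": 19, "turn": 0},
    {"dx": 0, "dy": 0, "dz": 22, "turn": 0},
  ],
)

```text
time_s: 6.3
eef_pos: [0.3746, -0.3106, 0.0327]
orientation: [1.296, 2.86, -0.001]
ft_force: [0.2, 0.1, -0.8]
width: 0.409
finger_force: 30.2
```

>>> apply_moves(
  increments=[
    {"dx": 0, "dy": 0, "dz": 1, "turn": 0},
    {"dx": 0, "dy": 0, "dz": 2, "turn": 0},
    {"dx": 0, "dy": 0, "dz": 2, "turn": 0},
    {"dx": 0, "dy": 0, "dz": 2, "turn": 0},
    {"dx": 0, "dy": 0, "dz": 2, "turn": 0},
  ],
)

```text
time_s: 6.72
eef_pos: [0.3742, -0.3104, 0.0305]
orientation: [1.296, 2.861, -0.0]
ft_force: [-0.1, 0.2, -0.7]
width: 0.403
finger_force: 30.2
```

```bash
python3 -c "
from j import *
s=bot.read_state(); print(s['width'],s['finger_force'],s['ft_force'])
trayobj((.375,-.3085),.04,'t2',.05)
plan([(375,-308,29)])"
```

```text
0.4028224392107936 30.249885320663452 [-0.14953114  0.24552598 -0.68785394]
scene tray 77 [array([ 378.3, -301.8]), array([55.3, 57.7]), np.float64(51.1)] [ 375.3 -305.2]
scene lid 42 [array([ 371.9, -297.7]), array([52.8, 21.8]), np.float64(18.9)] [ 372.8 -300.8]
side tray 136 [array([ 376.7, -320.4]), array([61.1, 42. ]), np.float64(16.7)] [ 374.8 -313.3]
side lid 184 [array([ 379.2, -313.5]), array([51.2, 30.7]), np.float64(71.7)] [ 379.2 -313.2]
at [ 374.2 -310.4   30.5] yaw 41.3 tz -1.0
(375, -308, 29) -> dx 1 dy 2 dz 1 turn 0  rows 0.1
```

>>> apply_moves(
  increments=[
    {"dx": 0, "dy": 1, "dz": 1, "turn": 0},
    {"dx": 0, "dy": 1, "dz": 1, "turn": 0},
    {"dx": 0, "dy": 1, "dz": 1, "turn": 0},
    {"dx": 0, "dy": 1, "dz": 1, "turn": 0},
  ],
)

```text
time_s: 7.15
eef_pos: [0.3747, -0.3101, 0.0298]
orientation: [1.297, 2.861, -0.001]
ft_force: [-1.7, -0.2, 5.4]
width: 0.409
finger_force: 30.7
```

>>> apply_moves(
  increments=[
    {"dx": 0, "dy": 0, "dz": 1, "turn": 0},
    {"dx": 0, "dy": 0, "dz": 1, "turn": 0},
    {"dx": 0, "dy": 0, "dz": 1, "turn": 0},
    {"dx": 0, "dy": 0, "dz": 1, "turn": 0},
  ],
)

```text
time_s: 7.48
eef_pos: [0.3747, -0.3101, 0.0297]
orientation: [1.297, 2.861, -0.001]
ft_force: [-3.4, 0.3, 14.4]
width: 0.409
finger_force: 31.7
```

>>> apply_moves(
  increments=[
    {"dx": 0, "dy": 0, "dz": -1, "turn": 0},
    {"dx": 0, "dy": 0, "dz": -1, "turn": 0},
    {"dx": 0, "dy": 0, "dz": -1, "turn": 0},
    {"dx": 0, "dy": 0, "dz": -1, "turn": 0},
    {"dx": 0, "dy": 0, "dz": -1, "turn": 0},
  ],
  claw=1,
)

```text
time_s: 7.9
eef_pos: [0.375, -0.3094, 0.029]
orientation: [-1.296, -2.862, -0.0]
ft_force: [0.5, -1.4, -0.4]
width: 1.001
finger_force: 0.0
```

>>> apply_moves(
  increments=[
    {"dx": 0, "dy": 0, "dz": -1, "turn": 0},
    {"dx": 0, "dy": 0, "dz": -15, "turn": 0},
    {"dx": 0, "dy": 0, "dz": -50, "turn": 0},
    {"dx": 0, "dy": 0, "dz": -90, "turn": 0},
    {"dx": 0, "dy": 0, "dz": -130, "turn": 0},
  ],
)

```text
time_s: 8.32
eef_pos: [0.3743, -0.3091, 0.1603]
orientation: [-1.295, -2.86, -0.001]
ft_force: [1.2, -0.4, -0.0]
width: 0.998
finger_force: 0.0
```

>>> apply_moves(
  increments=[
    {"dx": 0, "dy": 0, "dz": -30, "turn": 0},
    {"dx": 0, "dy": 0, "dz": -40, "turn": 0},
    {"dx": 0, "dy": 0, "dz": -40, "turn": 0},
    {"dx": 0, "dy": 0, "dz": -40, "turn": 0},
  ],
)

```text
time_s: 8.65
eef_pos: [0.3747, -0.3095, 0.1994]
orientation: [1.296, 2.861, -0.0]
ft_force: [-0.2, -0.3, -1.0]
width: 0.997
finger_force: 0.0
```

```bash
python3 -c "
from j import *
trayobj((.375,-.3085),.035,'t3',.05)
meas('w7',(.375,-.3085),.042,.06,.04)
plan([(618,-224,200)])"
```

```text
scene tray 76 [array([ 378.3, -302.1]), array([55.6, 57.5]), np.float64(49.7)] [ 375.7 -303.6]
scene lid 69 [array([ 373.5, -303.9]), array([36.6, 30.5]), np.float64(78.6)] [ 374.6 -302.8]
side tray 174 [array([ 374.9, -313.3]), array([60.9, 57.4]), np.float64(5.6)] [ 373.7 -310. ]
side lid 158 [array([ 372.9, -311.4]), array([34.2, 29.6]), np.float64(86.9)] [ 370.4 -310.7]
w7 table z 0.0 n 1229 zmax 52.0 rect [array([ 372.7, -309.9]), array([31. , 30.8]), np.float64(48.7)] mid [ 372.8 -310. ] circ [ 373.  -310.2]
at [ 374.  -308.9  197.7] yaw 41.3 tz -1.0
(618, -224, 200) -> dx -97 dy 239 dz -2 turn 0  rows 6.2
```

View pics/w7.png

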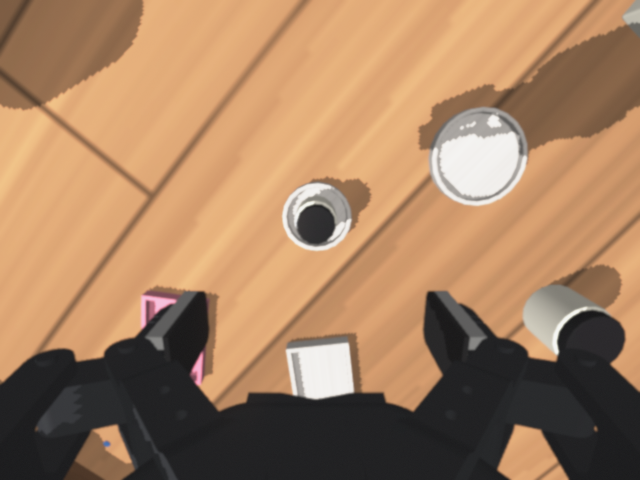

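The small jar stands upright inside its tray at (316,218), about 2 mm off centre. Next is the large jar.

>>> apply_moves(
  increments=[
    {"dx": -8, "dy": 20, "dz": 0, "turn": 0},
    {"dx": -22, "dy": 55, "dz": 0, "turn": 0},
    {"dx": -37, "dy": 92, "dz": 0, "turn": 0},
    {"dx": -52, "dy": 128, "dz": 0, "turn": 0},
    {"dx": -67, "dy": 165, "dz": 0, "turn": 0},
  ],
)

```text
time_s: 9.22
eef_pos: [0.5438, -0.2503, 0.1974]
orientation: [-1.296, -2.858, 0.001]
ft_force: [0.6, -0.9, 0.7]
width: 1.001
finger_force: 0.0
```

>>> apply_moves(
  increments=[
    {"dx": -12, "dy": 30, "dz": 0, "turn": 0},
    {"dx": -22, "dy": 55, "dz": 0, "turn": 0},
    {"dx": -30, "dy": 74, "dz": 0, "turn": 0},
    {"dx": -30, "dy": 74, "dz": 0, "turn": 0},
    {"dx": -30, "dy": 74, "dz": 0, "turn": 0},
  ],
)

```text
time_s: 9.63
eef_pos: [0.6185, -0.2235, 0.1966]
orientation: [-1.291, -2.859, 0.0]
ft_force: [-0.4, -0.3, -0.2]
width: 1.0
finger_force: 0.0
```

>>> apply_moves(
  increments=[
    {"dx": 0, "dy": 0, "dz": 0, "turn": 0},
    {"dx": 0, "dy": 0, "dz": 0, "turn": 0},
  ],
)

```text
time_s: 9.8
eef_pos: [0.6169, -0.2262, 0.1985]
orientation: [-1.298, -2.858, 0.002]
ft_force: [-0.7, -0.3, -0.1]
width: 0.996
finger_force: 0.0
```

```bash
python3 -c "
from j import *
meas('w8',(.618,-.2245),.058,.075,.045)
plan([(618,-225,25)])"
```

```text
w8 table z 0.0 n 3853 zmax 68.5 rect [array([ 617.1, -227.7]), array([52.9, 52.9]), np.float64(82.6)] mid [ 617.  -227.6] circ [ 617.3 -228. ]
at [ 617.1 -226.3  198.9] yaw 41.1 tz -1.0
(618, -225, 25) -> dx 0 dy 2 dz 174 turn 0  rows 4.2
```

>>> apply_moves(
  increments=[
    {"dx": 0, "dy": 0, "dz": 20, "turn": 0},
    {"dx": 0, "dy": 0, "dz": 55, "turn": 0},
    {"dx": 0, "dy": 0, "dz": 95, "turn": 0},
    {"dx": 0, "dy": 0, "dz": 130, "turn": 0},
    {"dx": 0, "dy": 0, "dz": 150, "turn": 0},
  ],
)

```text
time_s: 10.27
eef_pos: [0.6151, -0.225, 0.0454]
orientation: [-1.296, -2.855, 0.002]
ft_force: [-0.6, -0.6, 0.0]
width: 1.001
finger_force: 0.0
```

>>> apply_moves(
  increments=[
    {"dx": 0, "dy": 0, "dz": 10, "turn": 0},
    {"dx": 0, "dy": 0, "dz": 16, "turn": 0},
    {"dx": 0, "dy": 0, "dz": 19, "turn": 0},
    {"dx": 0, "dy": 0, "dz": 19, "turn": 0},
    {"dx": 0, "dy": 0, "dz": 19, "turn": 0},
  ],
)

```text
time_s: 10.68
eef_pos: [0.6196, -0.2255, 0.0321]
orientation: [1.295, 2.859, 0.0]
ft_force: [1.0, 0.4, -0.1]
width: 0.995
finger_force: 0.0
```

>>> apply_moves(
  increments=[
    {"dx": 0, "dy": 0, "dz": 0, "turn": 0},
    {"dx": 0, "dy": 0, "dz": 0, "turn": 0},
    {"dx": 0, "dy": 0, "dz": 0, "turn": 0},
    {"dx": 0, "dy": 0, "dz": 0, "turn": 0},
    {"dx": 0, "dy": 0, "dz": 0, "turn": 0},
  ],
  claw=-1,
  newtons=45,
)

```text
time_s: 11.1
eef_pos: [0.6192, -0.2256, 0.0318]
orientation: [1.296, 2.86, -0.001]
ft_force: [-1.2, 0.4, 5.8]
width: 0.665
finger_force: 49.1
```

>>> apply_moves(
  increments=[
    {"dx": 0, "dy": 0, "dz": 0, "turn": 0},
    {"dx": 0, "dy": 0, "dz": 0, "turn": 0},
    {"dx": 0, "dy": 0, "dz": 0, "turn": 0},
  ],
)

```text
time_s: 11.35
eef_pos: [0.6191, -0.2256, 0.0318]
orientation: [1.296, 2.86, -0.001]
ft_force: [-1.3, 0.4, 6.9]
width: 0.664
finger_force: 49.1
```

```bash
python3 -c "
from j import *
s=bot.read_state(); print(s['width'],s['finger_force'],s['ft_force'])
plan([(617,-226,150),(447,-174,150)])"
```

```text
0.6641067120311948 49.06666874885559 [-1.32184894  0.37397128  6.91168564]
at [ 619.1 -225.6   31.8] yaw 41.3 tz -1.0
(617, -226, 150) -> dx 1 dy -2 dz -118 turn 0  rows 2.8
(447, -174, 150) -> dx 151 dy -93 dz 0 turn 0  rows 4.3
```

>>> apply_moves(
  increments=[
    {"dx": 0, "dy": 0, "dz": -20, "turn": 0},
    {"dx": 0, "dy": 0, "dz": -55, "turn": 0},
    {"dx": 0, "dy": 0, "dz": -90, "turn": 0},
    {"dx": 0, "dy": 0, "dz": -120, "turn": 0},
    {"dx": 0, "dy": 0, "dz": -120, "turn": 0},
  ],
)

```text
time_s: 11.77
eef_pos: [0.6225, -0.2262, 0.1573]
orientation: [1.291, 2.849, 0.002]
ft_force: [2.6, -0.2, -2.0]
width: 0.669
finger_force: 49.2
```

>>> apply_moves(
  increments=[
    {"dx": 20, "dy": -13, "dz": 0, "turn": 0},
    {"dx": 50, "dy": -31, "dz": 0, "turn": 0},
    {"dx": 83, "dy": -52, "dz": 0, "turn": 0},
    {"dx": 116, "dy": -73, "dz": 0, "turn": 0},
    {"dx": 140, "dy": -88, "dz": 0, "turn": 0},
  ],
)

```text
time_s: 12.18
eef_pos: [0.4549, -0.1761, 0.149]
orientation: [-1.294, -2.856, 0.001]
ft_force: [0.3, 0.7, -3.4]
width: 0.664
finger_force: 49.2
```

>>> apply_moves(
  increments=[
    {"dx": 9, "dy": -6, "dz": 0, "turn": 0},
    {"dx": 13, "dy": -8, "dz": 0, "turn": 0},
    {"dx": 13, "dy": -8, "dz": 0, "turn": 0},
    {"dx": 13, "dy": -8, "dz": 0, "turn": 0},
    {"dx": 13, "dy": -8, "dz": 0, "turn": 0},
  ],
)

```text
time_s: 12.6
eef_pos: [0.4471, -0.1736, 0.1502]
orientation: [1.295, 2.86, 0.0]
ft_force: [0.5, -0.0, -2.2]
width: 0.669
finger_force: 49.2
```

```bash
python3 -c "
from j import *
s=bot.read_state(); print(s['width'],s['finger_force'],s['ft_force'])
trayobj((.446,-.174),.05,'t4',.18)
meas('w9',(.446,-.174),.009,.018,.05)
plan([(446,-174,45)])"
```

```text
0.668756058941795 49.218483567237854 [ 0.46246016 -0.02796572 -2.207562  ]
scene tray 123 [array([ 445.6, -172.1]), array([85.5, 81.2]), np.float64(49.1)] [ 446.  -172.2]
scene lid 75 [array([ 448.1, -168.3]), array([47.5, 53.8]), np.float64(87.6)] [ 445.6 -173.2]
side tray 198 [array([ 445.1, -176.6]), array([84. , 82.5]), np.float64(68.1)] [ 444.7 -176.9]
side lid 242 [array([ 450.4, -175.3]), array([51.8, 54.2]), np.float64(15.4)] [ 447.2 -174.7]
w9 table z 0.0001 n 1108 zmax 15.0 rect [array([ 436.1, -167.3]), array([83., 56.]), np.float64(44.3)] mid [ 443.2 -174.5] circ [ 445.5 -177.1]
at [ 446.4 -173.4  150.1] yaw 41.3 tz -1.0
(446, -174, 45) -> dx 0 dy -1 dz 105 turn 0  rows 2.5
```

>>> apply_moves(
  increments=[
    {"dx": 0, "dy": -2, "dz": 15, "turn": 0},
    {"dx": 0, "dy": -2, "dz": 40, "turn": 0},
    {"dx": 0, "dy": -2, "dz": 65, "turn": 0},
    {"dx": 0, "dy": -2, "dz": 82, "turn": 0},
    {"dx": 0, "dy": -2, "dz": 93, "turn": 0},
  ],
)

```text
time_s: 13.17
eef_pos: [0.4437, -0.1744, 0.0553]
orientation: [-1.295, -2.86, 0.0]
ft_force: [-0.6, -0.4, -2.3]
width: 0.665
finger_force: 49.2
```

>>> apply_moves(
  increments=[
    {"dx": 0, "dy": 0, "dz": 6, "turn": 0},
    {"dx": 0, "dy": 0, "dz": 11, "turn": 0},
    {"dx": 0, "dy": 0, "dz": 15, "turn": 0},
    {"dx": 0, "dy": 0, "dz": 18, "turn": 0},
    {"dx": 0, "dy": 0, "dz": 19, "turn": 0},
  ],
)

```text
time_s: 13.58
eef_pos: [0.4443, -0.1746, 0.0384]
orientation: [1.296, 2.861, 0.0]
ft_force: [-0.3, -0.8, -2.3]
width: 0.665
finger_force: 49.2
```

>>> apply_moves(
  increments=[
    {"dx": 0, "dy": 0, "dz": 1, "turn": 0},
    {"dx": 0, "dy": 0, "dz": 1, "turn": 0},
    {"dx": 0, "dy": 0, "dz": 1, "turn": 0},
    {"dx": 0, "dy": 0, "dz": 1, "turn": 0},
  ],
)

```text
time_s: 13.92
eef_pos: [0.4442, -0.1746, 0.0376]
orientation: [1.296, 2.861, 0.0]
ft_force: [-0.1, -1.1, -2.9]
width: 0.663
finger_force: 49.2
```

>>> apply_moves(
  increments=[
    {"dx": 0, "dy": 0, "dz": 1, "turn": 0},
    {"dx": 0, "dy": 0, "dz": 1, "turn": 0},
    {"dx": 0, "dy": 0, "dz": 1, "turn": 0},
    {"dx": 0, "dy": 0, "dz": 1, "turn": 0},
  ],
)

```text
time_s: 14.25
eef_pos: [0.444, -0.1745, 0.0363]
orientation: [-1.296, -2.862, 0.0]
ft_force: [0.4, -0.1, -2.6]
width: 0.669
finger_force: 49.2
```

>>> apply_moves(
  increments=[
    {"dx": 0, "dy": 0, "dz": 1, "turn": 0},
    {"dx": 0, "dy": 0, "dz": 1, "turn": 0},
    {"dx": 0, "dy": 0, "dz": 1, "turn": 0},
    {"dx": 0, "dy": 0, "dz": 1, "turn": 0},
  ],
)

```text
time_s: 14.58
eef_pos: [0.444, -0.1746, 0.0357]
orientation: [1.296, 2.861, -0.0]
ft_force: [-1.0, 0.9, 4.8]
width: 0.665
finger_force: 49.8
```

Contact. Releasing and rising, then I'll check and plan for the oblong jar.

>>> apply_moves(
  increments=[
    {"dx": 0, "dy": 0, "dz": 0, "turn": 0},
    {"dx": 0, "dy": 0, "dz": 0, "turn": 0},
    {"dx": 0, "dy": 0, "dz": 0, "turn": 0},
    {"dx": 0, "dy": 0, "dz": 0, "turn": 0},
    {"dx": 0, "dy": 0, "dz": 0, "turn": 0},
  ],
  claw=1,
)

```text
time_s: 15.0
eef_pos: [0.444, -0.1746, 0.0352]
orientation: [1.296, 2.862, -0.0]
ft_force: [-0.8, 0.3, -0.3]
width: 0.997
finger_force: 0.0
```

>>> apply_moves(
  increments=[
    {"dx": 0, "dy": 0, "dz": -1, "turn": 0},
    {"dx": 0, "dy": 0, "dz": -15, "turn": 0},
    {"dx": 0, "dy": 0, "dz": -50, "turn": 0},
    {"dx": 0, "dy": 0, "dz": -90, "turn": 0},
    {"dx": 0, "dy": 0, "dz": -130, "turn": 0},
  ],
)

```text
time_s: 15.42
eef_pos: [0.4432, -0.1743, 0.1664]
orientation: [-1.296, -2.859, 0.0]
ft_force: [0.6, 0.7, 0.3]
width: 1.003
finger_force: 0.0
```

>>> apply_moves(
  increments=[
    {"dx": 0, "dy": 0, "dz": -30, "turn": 0},
    {"dx": 0, "dy": 0, "dz": -34, "turn": 0},
    {"dx": 0, "dy": 0, "dz": -34, "turn": 0},
    {"dx": 0, "dy": 0, "dz": -34, "turn": 0},
  ],
)

```text
time_s: 15.75
eef_pos: [0.4433, -0.1743, 0.1988]
orientation: [-1.296, -2.861, 0.0]
ft_force: [-0.1, 0.1, -0.9]
width: 0.996
finger_force: 0.0
```

```bash
python3 -c "
from j import *
trayobj((.4455,-.1745),.05,'t5',.07)
meas('w10',(.4455,-.1745),.062,.08,.045)
plan([(659,6,200),(659,6,200,73)])"
```

```text
scene tray 129 [array([ 451.7, -166.7]), array([71.2, 82.4]), np.float64(40.1)] [ 446.5 -172.5]
scene lid 196 [array([ 444. , -171.2]), array([53.5, 49.5]), np.float64(47.2)] [ 444.4 -172.3]
side tray 210 [array([ 445.9, -184. ]), array([83.2, 71.2]), np.float64(5.3)] [ 446.4 -177.2]
side lid 315 [array([ 443.4, -176. ]), array([52.4, 54. ]), np.float64(36.3)] [ 442.3 -175.5]
w10 table z 0.0 n 3985 zmax 72.2 rect [array([ 443.3, -176. ]), array([53. , 53.3]), np.float64(6.0)] mid [ 443.3 -175.8] circ [ 443.6 -176.2]
at [ 442.8 -174.1  197.6] yaw 41.3 tz -1.0
(659, 6, 200) -> dx -7 dy 281 dz -2 turn 0  rows 6.7
(659, 6, 200, 73) -> dx 0 dy 0 dz 0 turn -32  rows 4.5
```

>>> apply_moves(
  increments=[
    {"dx": 0, "dy": 20, "dz": 0, "turn": -7},
    {"dx": -1, "dy": 50, "dz": 0, "turn": -13},
    {"dx": -2, "dy": 85, "dz": 0, "turn": -20},
    {"dx": -3, "dy": 122, "dz": 0, "turn": -26},
    {"dx": -4, "dy": 160, "dz": 0, "turn": -32},
  ],
)

```text
time_s: 16.32
eef_pos: [0.567, -0.0713, 0.1976]
orientation: [-0.451, -3.106, 0.001]
ft_force: [0.4, -0.2, 0.1]
width: 1.0
finger_force: 0.0
```

>>> apply_moves(
  increments=[
    {"dx": -20, "dy": 30, "dz": 0, "turn": 0},
    {"dx": -40, "dy": 60, "dz": 0, "turn": 0},
    {"dx": -58, "dy": 88, "dz": 0, "turn": 0},
    {"dx": -67, "dy": 101, "dz": 0, "turn": 0},
    {"dx": -67, "dy": 101, "dz": 0, "turn": 0},
  ],
)

```text
time_s: 16.73
eef_pos: [0.6617, 0.0108, 0.1964]
orientation: [-0.447, -3.107, -0.006]
ft_force: [-0.4, -0.3, 0.0]
width: 1.001
finger_force: 0.0
```

>>> apply_moves(
  increments=[
    {"dx": 0, "dy": 0, "dz": 0, "turn": 0},
    {"dx": 0, "dy": 0, "dz": 0, "turn": 0},
    {"dx": 0, "dy": 0, "dz": 0, "turn": 0},
  ],
)

```text
time_s: 16.98
eef_pos: [0.659, 0.0033, 0.1986]
orientation: [-0.461, -3.106, 0.003]
ft_force: [-0.4, 0.5, -0.4]
width: 1.001
finger_force: 0.0
```

```bash
python3 -c "
from j import *
meas('w11',(.659,.005),.046,.06,.05)
plan([(659,5,30,73)])"
```

```text
w11 table z -0.0 n 3072 zmax 54.4 rect [array([659. ,   2.9]), array([32. , 62.3]), np.float64(71.7)] mid [658.3   3.1] circ [658.8   3.1]
at [659.2   3.4 199. ] yaw 73.1 tz -1.0
(659, 5, 30, 73) -> dx 1 dy 1 dz 169 turn 0  rows 4.1
```

>>> apply_moves(
  increments=[
    {"dx": 0, "dy": 1, "dz": 20, "turn": 1},
    {"dx": 0, "dy": 1, "dz": 55, "turn": 1},
    {"dx": 0, "dy": 1, "dz": 95, "turn": 1},
    {"dx": 0, "dy": 1, "dz": 130, "turn": 1},
    {"dx": 0, "dy": 1, "dz": 152, "turn": 1},
  ],
)

```text
time_s: 17.45
eef_pos: [0.6576, 0.0048, 0.0438]
orientation: [-0.486, -3.098, 0.003]
ft_force: [0.2, 0.7, -0.2]
width: 1.001
finger_force: 0.0
```

>>> apply_moves(
  increments=[
    {"dx": 0, "dy": 0, "dz": 10, "turn": 0},
    {"dx": 0, "dy": 0, "dz": 16, "turn": 0},
    {"dx": 0, "dy": 0, "dz": 20, "turn": 0},
    {"dx": 0, "dy": 0, "dz": 20, "turn": 0},
    {"dx": 0, "dy": 0, "dz": 20, "turn": 0},
  ],
)

```text
time_s: 17.87
eef_pos: [0.6617, 0.0063, 0.029]
orientation: [0.484, 3.101, 0.001]
ft_force: [0.4, 0.6, 1.4]
width: 0.996
finger_force: 0.0
```

>>> apply_moves(
  increments=[
    {"dx": 0, "dy": 0, "dz": 0, "turn": 0},
    {"dx": 0, "dy": 0, "dz": 0, "turn": 0},
    {"dx": 0, "dy": 0, "dz": 0, "turn": 0},
    {"dx": 0, "dy": 0, "dz": 0, "turn": 0},
    {"dx": 0, "dy": 0, "dz": 0, "turn": 0},
  ],
  claw=-1,
  newtons=35,
)

```text
time_s: 18.28
eef_pos: [0.6609, 0.0062, 0.028]
orientation: [0.485, 3.103, 0.0]
ft_force: [-0.2, 1.1, 5.8]
width: 0.415
finger_force: 37.8
```

>>> apply_moves(
  increments=[
    {"dx": 0, "dy": 0, "dz": 0, "turn": 0},
    {"dx": 0, "dy": 0, "dz": 0, "turn": 0},
    {"dx": 0, "dy": 0, "dz": 0, "turn": 0},
    {"dx": 0, "dy": 0, "dz": 0, "turn": 0},
  ],
)

```text
time_s: 18.62
eef_pos: [0.6609, 0.0062, 0.028]
orientation: [0.484, 3.103, -0.0]
ft_force: [-0.7, -0.3, 5.3]
width: 0.413
finger_force: 37.4
```

```bash
python3 -c "
from j import *
s=bot.read_state(); print(s['width'],s['finger_force'],s['ft_force'],s['joints'].round(2))
plan([(659,4,150),(493,-436,150,72),(493,-436,150,49)])"
```

```text
0.41325351574712166 37.365217208862305 [-0.70203376 -0.31338668  5.28409452] [ 0.01  0.88 -0.1   1.57  0.12  0.7   1.12]
at [660.9   6.2  28. ] yaw 72.3 tz -1.0
(659, 4, 150) -> dx 1 dy -3 dz -122 turn 0  rows 2.9
(493, -436, 150, 72) -> dx 24 dy -469 dz 0 turn 0  rows 11.3
(493, -436, 150, 49) -> dx 0 dy 0 dz 0 turn 23  rows 3.2
```

>>> apply_moves(
  increments=[
    {"dx": 0, "dy": 0, "dz": -20, "turn": 0},
    {"dx": 0, "dy": 0, "dz": -55, "turn": 0},
    {"dx": 0, "dy": 0, "dz": -90, "turn": 0},
    {"dx": 0, "dy": 0, "dz": -120, "turn": 0},
    {"dx": 0, "dy": 0, "dz": -120, "turn": 0},
  ],
)

```text
time_s: 19.03
eef_pos: [0.6644, 0.0068, 0.1539]
orientation: [0.483, 3.092, 0.005]
ft_force: [1.1, 1.3, -0.2]
width: 0.416
finger_force: 36.7
```

>>> apply_moves(
  increments=[
    {"dx": 1, "dy": -20, "dz": 0, "turn": 0},
    {"dx": 2, "dy": -50, "dz": 0, "turn": 0},
    {"dx": 4, "dy": -85, "dz": 0, "turn": 0},
    {"dx": 6, "dy": -122, "dz": 0, "turn": 0},
    {"dx": 8, "dy": -160, "dz": 0, "turn": 0},
  ],
)

```text
time_s: 19.45
eef_pos: [0.6026, -0.144, 0.1458]
orientation: [-0.482, -3.102, -0.001]
ft_force: [0.5, -0.9, -1.3]
width: 0.415
finger_force: 36.7
```

>>> apply_moves(
  increments=[
    {"dx": 1, "dy": -35, "dz": 0, "turn": 0},
    {"dx": 3, "dy": -70, "dz": 0, "turn": 0},
    {"dx": 5, "dy": -105, "dz": 0, "turn": 0},
    {"dx": 7, "dy": -140, "dz": 0, "turn": 0},
    {"dx": 8, "dy": -170, "dz": 0, "turn": 0},
  ],
)

```text
time_s: 19.87
eef_pos: [0.5422, -0.3055, 0.1458]
orientation: [-0.487, -3.1, 0.0]
ft_force: [0.5, -1.0, -1.1]
width: 0.414
finger_force: 36.7
```

>>> apply_moves(
  increments=[
    {"dx": 2, "dy": -35, "dz": 0, "turn": 5},
    {"dx": 4, "dy": -70, "dz": 0, "turn": 11},
    {"dx": 5, "dy": -105, "dz": 0, "turn": 17},
    {"dx": 6, "dy": -130, "dz": 0, "turn": 21},
    {"dx": 7, "dy": -141, "dz": 0, "turn": 23},
  ],
)

```text
time_s: 20.28
eef_pos: [0.4908, -0.4402, 0.1457]
orientation: [-1.106, -2.937, 0.006]
ft_force: [-1.9, 0.1, -1.1]
width: 0.41
finger_force: 36.7
```

>>> apply_moves(
  increments=[
    {"dx": 0, "dy": 0, "dz": 0, "turn": 0},
    {"dx": 0, "dy": 0, "dz": 0, "turn": 0},
    {"dx": 0, "dy": 0, "dz": 0, "turn": 0},
  ],
)

```text
time_s: 20.53
eef_pos: [0.4969, -0.4316, 0.1467]
orientation: [-1.086, -2.947, -0.006]
ft_force: [0.5, -0.1, -1.2]
width: 0.414
finger_force: 36.7
```

```bash
python3 -c "
from j import *
s=bot.read_state(); print(s['width'],s['finger_force'],s['ft_force'],s['joints'].round(2))
trayobj((.494,-.436),.06,'t6',.174,.05)
meas('w12',(.494,-.436),.009,.018,.06)
plan([(495,-437,32,49)])"
```

```text
0.4144457356996819 36.65959596633911 [ 0.51381567 -0.13937709 -1.22322603] [ 0.71  0.72 -0.05  1.5   0.03  0.92  1.52]
scene tray 126 [array([ 495.3, -433.2]), array([70.5, 95.4]), np.float64(49.4)] [ 493.6 -433. ]
scene lid 95 [array([ 499.8, -421.9]), array([56.4, 63.4]), np.float64(69.5)] [ 500.3 -423.8]
side tray 384 [array([ 494. , -437.3]), array([66.1, 95. ]), np.float64(48.3)] [ 494.7 -436.1]
side lid 317 [array([ 502.1, -438. ]), array([54.2, 50.4]), np.float64(74.5)] [ 497.9 -439.2]
w12 table z 0.0001 n 1081 zmax 15.2 rect [array([ 478.1, -423.7]), array([62.2, 48.9]), np.float64(48.4)] mid [ 471.8 -423.4] circ [ 478.1 -423.8]
at [ 496.6 -432.6  147.3] yaw 49.5 tz -1.0
(495, -437, 32, 49) -> dx -2 dy -4 dz 115 turn 1  rows 2.8
```

View pics/w12.png

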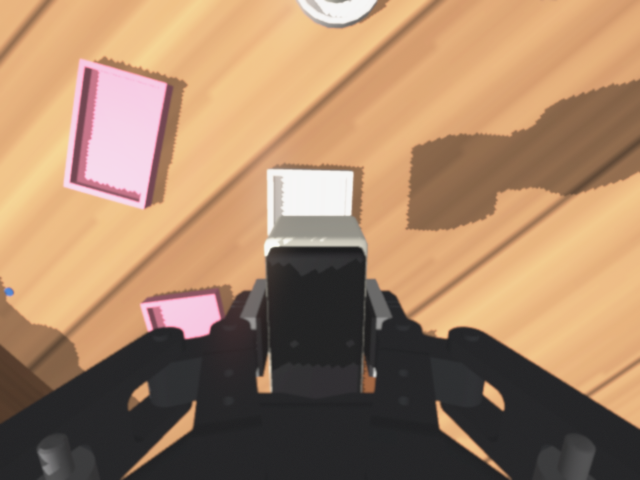

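The oblong jar is held square at (316,310) over the aluminium tray at (310,205), and the pink copies are well to the left. Lowering.

>>> apply_moves(
  increments=[
    {"dx": 0, "dy": -1, "dz": 12, "turn": 1},
    {"dx": 0, "dy": -1, "dz": 35, "turn": 1},
    {"dx": 0, "dy": -1, "dz": 60, "turn": 1},
    {"dx": 0, "dy": -1, "dz": 78, "turn": 1},
    {"dx": 0, "dy": -1, "dz": 90, "turn": 1},
  ],
)

```text
time_s: 21.1
eef_pos: [0.4933, -0.4342, 0.0542]
orientation: [-1.117, -2.932, -0.003]
ft_force: [-0.2, 0.3, -1.2]
width: 0.412
finger_force: 36.7
```

>>> apply_moves(
  increments=[
    {"dx": 0, "dy": 0, "dz": 0, "turn": 0},
    {"dx": 0, "dy": 0, "dz": 0, "turn": 0},
    {"dx": 0, "dy": 0, "dz": 0, "turn": 0},
    {"dx": 0, "dy": 0, "dz": 0, "turn": 0},
    {"dx": 0, "dy": 0, "dz": 0, "turn": 0},
  ],
)

```text
time_s: 21.52
eef_pos: [0.4951, -0.4366, 0.0588]
orientation: [1.118, 2.933, -0.002]
ft_force: [-0.3, 0.3, -1.4]
width: 0.414
finger_force: 36.6
```

```bash
python3 -c "
from j import *
trayobj((.494,-.436),.06,'t7',.082,.05)
plan([(495,-437,32,49)])"
```

```text
scene tray 93 [array([ 495., -433.]), array([70.7, 95.6]), np.float64(48.7)] [ 492.1 -432. ]
scene lid 110 [array([ 498.8, -429.1]), array([55.2, 62. ]), np.float64(48.8)] [ 496.1 -432.5]
side tray 253 [array([ 493.7, -437.7]), array([65.6, 94.7]), np.float64(49.0)] [ 494.  -438.6]
side lid 326 [array([ 500.7, -444.7]), array([51.9, 51.1]), np.float64(73.0)] [ 497.  -444.6]
at [ 494.8 -436.4   58.4] yaw 48.3 tz -1.0
(495, -437, 32, 49) -> dx -1 dy 0 dz 26 turn -1  rows 0.6
```

>>> apply_moves(
  increments=[
    {"dx": 0, "dy": 0, "dz": 7, "turn": 0},
    {"dx": 0, "dy": 0, "dz": 13, "turn": 0},
    {"dx": 0, "dy": 0, "dz": 18, "turn": 0},
    {"dx": 0, "dy": 0, "dz": 22, "turn": 0},
    {"dx": 0, "dy": 0, "dz": 24, "turn": 0},
  ],
)

```text
time_s: 22.03
eef_pos: [0.4938, -0.4355, 0.032]
orientation: [-1.119, -2.934, -0.001]
ft_force: [-0.2, -0.0, 3.2]
width: 0.41
finger_force: 37.3
```

>>> apply_moves(
  increments=[
    {"dx": 0, "dy": 0, "dz": 1, "turn": 0},
    {"dx": 0, "dy": 0, "dz": 1, "turn": 0},
    {"dx": 0, "dy": 0, "dz": 1, "turn": 0},
    {"dx": 0, "dy": 0, "dz": 1, "turn": 0},
    {"dx": 0, "dy": 0, "dz": 1, "turn": 0},
  ],
)

```text
time_s: 22.45
eef_pos: [0.4944, -0.4361, 0.0324]
orientation: [1.119, 2.935, -0.0]
ft_force: [-0.8, 0.3, -0.3]
width: 0.416
finger_force: 36.8
```

>>> apply_moves(
  increments=[
    {"dx": 0, "dy": 0, "dz": 1, "turn": 0},
    {"dx": 0, "dy": 0, "dz": 1, "turn": 0},
    {"dx": 0, "dy": 0, "dz": 1, "turn": 0},
    {"dx": 0, "dy": 0, "dz": 1, "turn": 0},
  ],
)

```text
time_s: 22.78
eef_pos: [0.4946, -0.4362, 0.032]
orientation: [1.119, 2.935, -0.001]
ft_force: [-0.9, 0.2, 4.2]
width: 0.413
finger_force: 37.2
```

>>> apply_moves(
  increments=[
    {"dx": 0, "dy": 0, "dz": 0, "turn": 0},
    {"dx": 0, "dy": 0, "dz": 0, "turn": 0},
    {"dx": 0, "dy": 0, "dz": 0, "turn": 0},
    {"dx": 0, "dy": 0, "dz": 0, "turn": 0},
    {"dx": 0, "dy": 0, "dz": 0, "turn": 0},
  ],
  claw=1,
)

```text
time_s: 23.2
eef_pos: [0.4943, -0.436, 0.031]
orientation: [-1.119, -2.935, -0.0]
ft_force: [1.4, 0.0, 0.4]
width: 1.0
finger_force: 0.0
```

>>> apply_moves(
  increments=[
    {"dx": 0, "dy": 0, "dz": -1, "turn": 0},
    {"dx": 0, "dy": 0, "dz": -15, "turn": 0},
    {"dx": 0, "dy": 0, "dz": -50, "turn": 0},
    {"dx": 0, "dy": 0, "dz": -90, "turn": 0},
    {"dx": 0, "dy": 0, "dz": -130, "turn": 0},
  ],
)

```text
time_s: 23.62
eef_pos: [0.494, -0.4357, 0.1633]
orientation: [-1.119, -2.935, -0.0]
ft_force: [1.0, -0.7, 0.3]
width: 0.997
finger_force: 0.0
```

>>> apply_moves(
  increments=[
    {"dx": 0, "dy": 0, "dz": -30, "turn": 0},
    {"dx": 0, "dy": 0, "dz": -38, "turn": 0},
    {"dx": 0, "dy": 0, "dz": -38, "turn": 0},
    {"dx": 0, "dy": 0, "dz": -38, "turn": 0},
  ],
)

```text
time_s: 23.95
eef_pos: [0.4941, -0.4358, 0.1997]
orientation: [1.119, 2.935, -0.0]
ft_force: [0.2, 0.5, -1.4]
width: 1.0
finger_force: 0.0
```

```bash
python3 -c "
from j import *
trayobj((.494,-.436),.06,'t8',.056,.05)
meas('w13',(.494,-.436),.048,.065,.05)
meas('w13',(.494,-.436),.009,.018,.06)
# square jar yaw from earlier body points
for t in ['scene0','side0']:
    W=world(load(t)).reshape(-1,3); k=(np.hypot(W[:,0]-.4745,W[:,1]-.014)<.04)&(W[:,2]>.012)&(W[:,2]<.046)
    print([np.round(q,1) for q in cv2.minAreaRect(np.ascontiguousarray(W[k][:,:2]*1000,np.float32))])
plan([(474,13,200)])"
```

```text
scene tray 139 [array([ 495.6, -432. ]), array([66.1, 96.5]), np.float64(50.9)] [ 493.5 -433.2]
scene lid 142 [array([ 495. , -433.4]), array([42.4, 62.4]), np.float64(47.1)] [ 493.7 -432.1]
side tray 350 [array([ 493.6, -438.5]), array([63.7, 95.4]), np.float64(49.8)] [ 494.3 -437.1]
side lid 478 [array([ 493.8, -436.4]), array([35.5, 63.6]), np.float64(48.1)] [ 493. -437.]
w13 table z 0.0 n 3203 zmax 58.5 rect [array([ 493.6, -437.1]), array([32. , 62.6]), np.float64(48.7)] mid [ 493.  -436.7] circ [ 493.6 -437.1]
w13 table z 0.0 n 1515 zmax 18.0 rect [array([ 494.4, -438.5]), array([62.3, 92.7]), np.float64(48.0)] mid [ 494.1 -438.2] circ [ 494.5 -438.2]
[array([475.4,  16.3]), array([48.3, 46.1]), np.float64(4.2)]
[array([473.7,   8.7]), array([44.2, 46.5]), np.float64(1.6)]
at [ 493.4 -435.2  197.1] yaw 48.3 tz -1.0
(474, 13, 200) -> dx 313 dy 322 dz -3 turn 0  rows 10.8
```

View pics/w13.png

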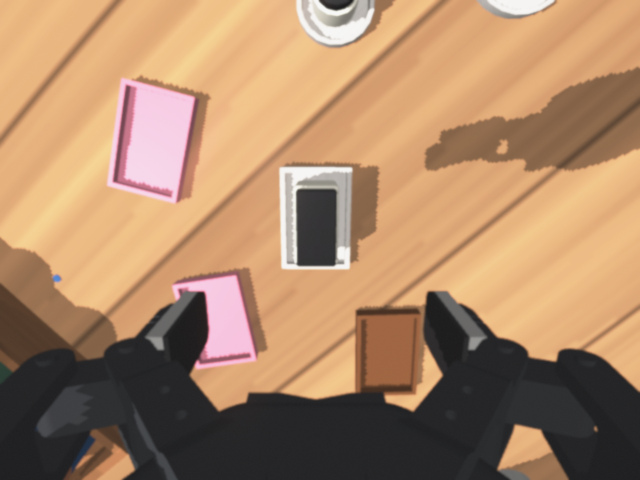

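The oblong jar stands centred in the aluminium tray at (316,222), with the pink and brown copies untouched. The last one is the square jar.

>>> apply_moves(
  increments=[
    {"dx": 15, "dy": 15, "dz": 0, "turn": 0},
    {"dx": 37, "dy": 38, "dz": 0, "turn": 0},
    {"dx": 62, "dy": 64, "dz": 0, "turn": 0},
    {"dx": 90, "dy": 92, "dz": 0, "turn": 0},
    {"dx": 116, "dy": 120, "dz": 0, "turn": 0},
  ],
)

```text
time_s: 24.57
eef_pos: [0.4865, -0.2674, 0.1979]
orientation: [-1.12, -2.932, -0.001]
ft_force: [0.9, 0.4, 0.5]
width: 0.998
finger_force: 0.0
```

>>> apply_moves(
  increments=[
    {"dx": 24, "dy": 25, "dz": 0, "turn": 0},
    {"dx": 48, "dy": 50, "dz": 0, "turn": 0},
    {"dx": 72, "dy": 75, "dz": 0, "turn": 0},
    {"dx": 96, "dy": 100, "dz": 0, "turn": 0},
    {"dx": 116, "dy": 120, "dz": 0, "turn": 0},
  ],
)

```text
time_s: 24.98
eef_pos: [0.4802, -0.0993, 0.1983]
orientation: [-1.115, -2.934, -0.001]
ft_force: [0.6, 1.0, 1.1]
width: 0.995
finger_force: 0.0
```

>>> apply_moves(
  increments=[
    {"dx": 24, "dy": 25, "dz": 0, "turn": 7},
    {"dx": 46, "dy": 47, "dz": 0, "turn": 14},
    {"dx": 65, "dy": 66, "dz": 0, "turn": 21},
    {"dx": 76, "dy": 77, "dz": 0, "turn": 28},
    {"dx": 81, "dy": 82, "dz": 0, "turn": 35},
  ],
)

```text
time_s: 25.4
eef_pos: [0.4743, 0.0163, 0.1982]
orientation: [-1.949, -2.46, 0.001]
ft_force: [-0.3, 0.2, -0.6]
width: 0.998
finger_force: 0.0
```

>>> apply_moves(
  increments=[
    {"dx": 0, "dy": 0, "dz": 0, "turn": 6},
    {"dx": 0, "dy": 0, "dz": 0, "turn": 10},
    {"dx": 0, "dy": 0, "dz": 0, "turn": 10},
    {"dx": 0, "dy": 0, "dz": 0, "turn": 10},
    {"dx": 0, "dy": 0, "dz": 0, "turn": 10},
  ],
)

```text
time_s: 25.82
eef_pos: [0.4749, 0.0125, 0.1988]
orientation: [-2.155, -2.285, 0.002]
ft_force: [-0.5, -0.3, -0.2]
width: 1.002
finger_force: 0.0
```

```bash
python3 -c "
from j import *
meas('w14',(.474,.0125),.035,.065,.04)
meas('w14',(.474,.0125),.051,.065,.04)
plan([(474,13,30,3)])"
```

```text
w14 table z 0.0 n 2856 zmax 58.4 rect [array([474.7,  11.3]), array([44. , 43.6]), np.float64(3.2)] mid [474.8  11.5] circ [474.7  11.1]
w14 table z 0.0 n 1581 zmax 58.4 rect [array([474.8,  11.4]), array([35.1, 34.8]), np.float64(52.6)] mid [474.5  11.3] circ [474.8  11. ]
at [475.1  12.4 199.1] yaw 3.3 tz -1.0
(474, 13, 30, 3) -> dx 1 dy -1 dz 169 turn 0  rows 4.1
```

>>> apply_moves(
  increments=[
    {"dx": 0, "dy": 0, "dz": 20, "turn": 0},
    {"dx": 0, "dy": 0, "dz": 55, "turn": 0},
    {"dx": 0, "dy": 0, "dz": 95, "turn": 0},
    {"dx": 0, "dy": 0, "dz": 130, "turn": 0},
    {"dx": 0, "dy": 0, "dz": 152, "turn": 0},
  ],
)

```text
time_s: 26.33
eef_pos: [0.4737, 0.0124, 0.0445]
orientation: [-2.155, -2.282, 0.004]
ft_force: [1.2, 0.1, 0.0]
width: 1.002
finger_force: 0.0
```

>>> apply_moves(
  increments=[
    {"dx": 0, "dy": 0, "dz": 10, "turn": 0},
    {"dx": 0, "dy": 0, "dz": 16, "turn": 0},
    {"dx": 0, "dy": 0, "dz": 20, "turn": 0},
    {"dx": 0, "dy": 0, "dz": 20, "turn": 0},
    {"dx": 0, "dy": 0, "dz": 20, "turn": 0},
  ],
)

```text
time_s: 26.75
eef_pos: [0.4761, 0.0126, 0.0283]
orientation: [2.156, 2.283, 0.003]
ft_force: [-0.6, -0.7, 0.4]
width: 0.998
finger_force: 0.0
```

>>> apply_moves(
  increments=[
    {"dx": 0, "dy": 0, "dz": 0, "turn": 0},
    {"dx": 0, "dy": 0, "dz": 0, "turn": 0},
    {"dx": 0, "dy": 0, "dz": 0, "turn": 0},
    {"dx": 0, "dy": 0, "dz": 0, "turn": 0},
    {"dx": 0, "dy": 0, "dz": 0, "turn": 0},
  ],
  claw=-1,
  newtons=35,
)

```text
time_s: 27.17
eef_pos: [0.4756, 0.0127, 0.028]
orientation: [2.157, 2.283, 0.001]
ft_force: [-0.2, 0.6, 6.1]
width: 0.508
finger_force: 36.8
```

>>> apply_moves(
  increments=[
    {"dx": 0, "dy": 0, "dz": 0, "turn": 0},
    {"dx": 0, "dy": 0, "dz": 0, "turn": 0},
    {"dx": 0, "dy": 0, "dz": 0, "turn": 0},
    {"dx": 0, "dy": 0, "dz": 0, "turn": 0},
  ],
)

```text
time_s: 27.5
eef_pos: [0.4756, 0.0127, 0.028]
orientation: [2.157, 2.283, 0.001]
ft_force: [-0.7, 0.2, 6.0]
width: 0.506
finger_force: 36.9
```

```bash
python3 -c "
from j import *
s=bot.read_state(); print(s['width'],s['finger_force'],s['ft_force'],s['joints'].round(2))
plan([(475,12,170),(630,225,170),(630,225,170,18)])"
```

```text
0.5063730039725375 36.85963153839111 [-0.72108185  0.21598499  6.00389892] [-0.12  0.7   0.07  2.11 -0.15  0.33  0.13]
at [475.6  12.7  28. ] yaw 3.3 tz -1.0
(475, 12, 170) -> dx -1 dy -1 dz -142 turn 0  rows 3.4
(630, 225, 170) -> dx 204 dy 167 dz 0 turn 0  rows 6.3
(630, 225, 170, 18) -> dx 0 dy 0 dz 0 turn -15  rows 2.1
```

>>> apply_moves(
  increments=[
    {"dx": 0, "dy": 0, "dz": -20, "turn": 0},
    {"dx": 0, "dy": 0, "dz": -55, "turn": 0},
    {"dx": 0, "dy": 0, "dz": -90, "turn": 0},
    {"dx": 0, "dy": 0, "dz": -122, "turn": 0},
    {"dx": 0, "dy": 0, "dz": -132, "turn": 0},
  ],
)

```text
time_s: 27.92
eef_pos: [0.4773, 0.0126, 0.1634]
orientation: [2.154, 2.28, 0.009]
ft_force: [-0.1, -0.5, -1.4]
width: 0.513
finger_force: 36.4
```

>>> apply_moves(
  increments=[
    {"dx": 14, "dy": 11, "dz": 0, "turn": 0},
    {"dx": 35, "dy": 28, "dz": 0, "turn": 0},
    {"dx": 60, "dy": 50, "dz": 0, "turn": 0},
    {"dx": 88, "dy": 72, "dz": 0, "turn": 0},
    {"dx": 115, "dy": 94, "dz": 0, "turn": 0},
  ],
)

```text
time_s: 28.33
eef_pos: [0.5626, 0.134, 0.1591]
orientation: [-2.157, -2.283, 0.001]
ft_force: [0.4, -0.8, -1.3]
width: 0.508
finger_force: 36.4
```

>>> apply_moves(
  increments=[
    {"dx": 26, "dy": 21, "dz": 0, "turn": -3},
    {"dx": 50, "dy": 41, "dz": 0, "turn": -7},
    {"dx": 70, "dy": 58, "dz": 0, "turn": -11},
    {"dx": 82, "dy": 67, "dz": 0, "turn": -14},
    {"dx": 88, "dy": 72, "dz": 0, "turn": -15},
  ],
)

```text
time_s: 28.75
eef_pos: [0.6293, 0.2278, 0.1581]
orientation: [-1.834, -2.549, -0.001]
ft_force: [0.5, -0.0, -1.4]
width: 0.508
finger_force: 36.3
```

>>> apply_moves(
  increments=[
    {"dx": 0, "dy": 0, "dz": 0, "turn": 0},
    {"dx": 0, "dy": 0, "dz": 0, "turn": 0},
    {"dx": 0, "dy": 0, "dz": 0, "turn": 0},
    {"dx": 0, "dy": 0, "dz": 0, "turn": 0},
    {"dx": 0, "dy": 0, "dz": 0, "turn": 0},
  ],
)

```text
time_s: 29.17
eef_pos: [0.6291, 0.2234, 0.1595]
orientation: [1.843, 2.544, -0.001]
ft_force: [-0.3, 0.0, -1.0]
width: 0.512
finger_force: 36.3
```

```bash
python3 -c "
from j import *
s=bot.read_state(); print(s['width'],s['finger_force'],s['ft_force'])
trayobj((.630,.2245),.055,'t9',.188,.04)
meas('w15',(.630,.2245),.009,.018,.055)
plan([(630,225,32,18)])"
```

```text
0.5121143622247422 36.30931913852692 [-0.26061359  0.03200846 -1.01872233]
scene tray 272 [array([630.4, 225.2]), array([74.8, 71.1]), np.float64(16.6)] [630.4 226. ]
scene lid 129 [array([629.9, 231.3]), array([64.1, 25.4]), np.float64(23.0)] [630.3 229. ]
side tray 144 [array([630.6, 221.8]), array([74.4, 76.9]), np.float64(16.0)] [630.4 220.5]
side lid 140 [array([626.9, 220.7]), array([70.5, 39.4]), np.float64(35.4)] [628.2 221.4]
w15 table z 0.0001 n 1136 zmax 15.3 rect [array([627.7, 232.6]), array([70. , 47.8]), np.float64(17.1)] mid [627.4 232.7] circ [627.4 232.7]
at [629.3 224.2 159.5] yaw 18.2 tz -1.0
(630, 225, 32, 18) -> dx 0 dy 1 dz 128 turn 0  rows 3.1
```

View pics/w15.png

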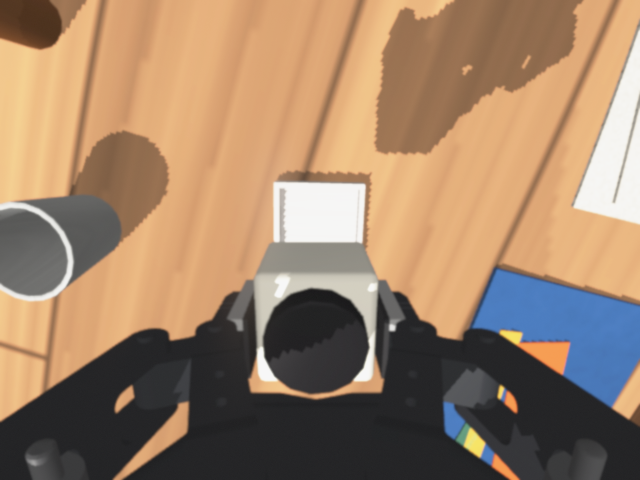

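The square jar is held square over its tray at (320,215), and the cup is well clear on the left. Lowering.

>>> apply_moves(
  increments=[
    {"dx": 0, "dy": 2, "dz": 12, "turn": 1},
    {"dx": 0, "dy": 2, "dz": 37, "turn": 1},
    {"dx": 0, "dy": 2, "dz": 65, "turn": 1},
    {"dx": 0, "dy": 2, "dz": 87, "turn": 1},
    {"dx": 0, "dy": 2, "dz": 101, "turn": 1},
  ],
)

```text
time_s: 29.73
eef_pos: [0.6293, 0.2248, 0.0544]
orientation: [-1.862, -2.526, 0.007]
ft_force: [-0.9, -0.2, -1.2]
width: 0.507
finger_force: 36.3
```

>>> apply_moves(
  increments=[
    {"dx": 0, "dy": 0, "dz": 6, "turn": 0},
    {"dx": 0, "dy": 0, "dz": 11, "turn": 0},
    {"dx": 0, "dy": 0, "dz": 16, "turn": 0},
    {"dx": 0, "dy": 0, "dz": 20, "turn": 0},
    {"dx": 0, "dy": 0, "dz": 23, "turn": 0},
  ],
)

```text
time_s: 30.15
eef_pos: [0.6318, 0.2256, 0.0357]
orientation: [1.863, 2.529, 0.002]
ft_force: [1.0, 0.1, -0.4]
width: 0.504
finger_force: 36.3
```

>>> apply_moves(
  increments=[
    {"dx": 0, "dy": 0, "dz": 1, "turn": 0},
    {"dx": 0, "dy": 0, "dz": 1, "turn": 0},
    {"dx": 0, "dy": 0, "dz": 1, "turn": 0},
    {"dx": 0, "dy": 0, "dz": 1, "turn": 0},
  ],
)

```text
time_s: 30.48
eef_pos: [0.6316, 0.2255, 0.0348]
orientation: [1.863, 2.529, 0.001]
ft_force: [1.0, 0.1, -1.1]
width: 0.508
finger_force: 36.3
```

>>> apply_moves(
  increments=[
    {"dx": -1, "dy": 0, "dz": 1, "turn": 0},
    {"dx": -1, "dy": 0, "dz": 1, "turn": 0},
    {"dx": -1, "dy": 0, "dz": 2, "turn": 0},
    {"dx": -1, "dy": 0, "dz": 2, "turn": 0},
    {"dx": -1, "dy": 0, "dz": 2, "turn": 0},
  ],
)

```text
time_s: 30.9
eef_pos: [0.6315, 0.2244, 0.0323]
orientation: [-1.863, -2.529, 0.0]
ft_force: [0.5, 0.1, -0.3]
width: 0.511
finger_force: 36.3
```

>>> apply_moves(
  increments=[
    {"dx": 0, "dy": 0, "dz": 1, "turn": 0},
    {"dx": 0, "dy": 0, "dz": 1, "turn": 0},
    {"dx": 0, "dy": 0, "dz": 1, "turn": 0},
    {"dx": 0, "dy": 0, "dz": 1, "turn": 0},
  ],
)

```text
time_s: 31.23
eef_pos: [0.6316, 0.2244, 0.0322]
orientation: [1.863, 2.53, 0.0]
ft_force: [-2.5, -0.9, 6.4]
width: 0.506
finger_force: 37.0
```

Contact. Releasing, rising and checking everything.

>>> apply_moves(
  increments=[
    {"dx": 0, "dy": 0, "dz": 0, "turn": 0},
    {"dx": 0, "dy": 0, "dz": 0, "turn": 0},
    {"dx": 0, "dy": 0, "dz": 0, "turn": 0},
    {"dx": 0, "dy": 0, "dz": 0, "turn": 0},
    {"dx": 0, "dy": 0, "dz": 0, "turn": 0},
  ],
  claw=1,
)

```text
time_s: 31.65
eef_pos: [0.6315, 0.2244, 0.031]
orientation: [-1.863, -2.529, 0.0]
ft_force: [-0.6, -0.2, -0.4]
width: 1.0
finger_force: 0.0
```

>>> apply_moves(
  increments=[
    {"dx": 0, "dy": 0, "dz": -1, "turn": 0},
    {"dx": 0, "dy": 0, "dz": -15, "turn": 0},
    {"dx": 0, "dy": 0, "dz": -50, "turn": 0},
    {"dx": 0, "dy": 0, "dz": -90, "turn": 0},
    {"dx": 0, "dy": 0, "dz": -130, "turn": 0},
  ],
)

```text
time_s: 32.07
eef_pos: [0.6312, 0.2242, 0.1633]
orientation: [-1.863, -2.529, 0.001]
ft_force: [0.9, 0.7, 0.0]
width: 1.001
finger_force: 0.0
```

>>> apply_moves(
  increments=[
    {"dx": 0, "dy": 0, "dz": -30, "turn": 0},
    {"dx": 0, "dy": 0, "dz": -60, "turn": 0},
    {"dx": 0, "dy": 0, "dz": -80, "turn": 0},
    {"dx": 0, "dy": 0, "dz": -80, "turn": 0},
    {"dx": 0, "dy": 0, "dz": -80, "turn": 0},
  ],
)

```text
time_s: 32.48
eef_pos: [0.6322, 0.2245, 0.2438]
orientation: [1.862, 2.528, 0.006]
ft_force: [-0.4, -0.0, -0.9]
width: 0.997
finger_force: 0.0
```

```bash
python3 -c "
from j import *
meas('w16',(.6305,.2235),.040,.053,.045)
meas('w16',(.6305,.2235),.009,.018,.055)
snap('scene','end'); snap('side','end2')
for n,p,z in [('large',(.4455,-.1745),.066),('small',(.3745,-.3085),.046),('square',(.6305,.2235),.056),('oblong',(.494,-.436),.052),('cup',(.456,.168),.075),('bottle',(.385,.303),.1)]:
    for t in ['end','end2']:
        W=world(load(t)).reshape(-1,3); k=(np.hypot(W[:,0]-p[0],W[:,1]-p[1])<.05)&(W[:,2]>.03)
        P=W[k]; zt=np.percentile(P[:,2],95); T=P[P[:,2]>zt-.006]
        print(n,t,'top',round(zt,4),'want',z+.004,np.round(cv2.minAreaRect(np.ascontiguousarray(T[:,:2]*1000,np.float32))[0],1))
"
```

```text
w16 table z 0.0001 n 969 zmax 52.9 rect [array([630.6, 223.1]), array([43.7, 43.1]), np.float64(17.3)] mid [630.8 223.4] circ [630.8 222.7]
w16 table z 0.0001 n 1192 zmax 18.0 rect [array([630.9, 221.6]), array([70.2, 70.3]), np.float64(17.2)] mid [631. 222.] circ [630.9 221.9]
large end top 0.0713 want 0.07 [ 444.6 -170.6]
large end2 top 0.0721 want 0.07 [ 443.7 -174.6]
small end top 0.052 want 0.05 [ 373.9 -305.4]
small end2 top 0.0522 want 0.05 [ 373.2 -309.2]
square end top 0.588 want 0.06 [604.  218.1]
square end2 top 0.5259 want 0.06 [644.1 184.1]
oblong end top 0.0565 want 0.055999999999999994 [ 495.7 -430. ]
oblong end2 top 0.0578 want 0.055999999999999994 [ 492.9 -436.5]
cup end top 0.6273 want 0.079 [457.8 205.2]
cup end2 top 0.0763 want 0.079 [448.1 159.1]
bottle end top 0.1006 want 0.10400000000000001 [386.6 306.2]
bottle end2 top 0.101 want 0.10400000000000001 [382.4 303.5]
```

View pics/end.png

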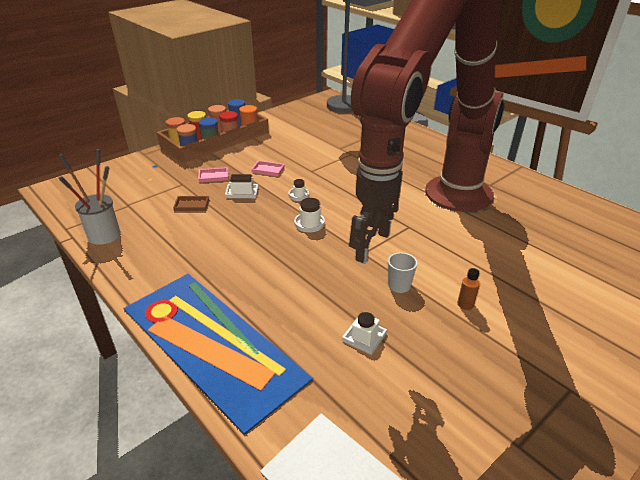

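All four jars stand in their own trays: large (310,215), small (299,190), oblong (242,188) and square (365,332). The cup (401,272) and bottle (469,290) have not moved, and the gripper is clear, so I'm handing in.

```bash
python3 -c "
from bench import bot
print(bot.hand_in())"
```

```text
the job is handed in; nothing more can be done
None
```

The job is handed in at about 33 s of the 109 s allowed: all four jars stand upright and released in their matching trays, about 2 mm off centre by my measurements, with the bottle and cup where they were; the hand-in returned no verdict.

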